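Gauge the blind bore of a pipe fitting

ROBOT

A 7-joint arm with a two-finger parallel gripper is mounted at the origin on the work surface. World frame = base frame: x ahead of the robot, y to its left, z up, the work surface at z = 0. Lengths are in m, angles in degrees, forces in N, time in s.
With the tool pointing down it reaches from about 0.425 to 0.875 m from the base axis. Payload 4.7 kg.
Tool frame: the origin (TCP) lies between the finger pads; the fingertips stand 25 mm ahead of it and the grasp point (between the pads) lies 6 mm ahead of it (env.tip_reach is the distance from the TCP to the fingertips, in m); z points along the fingers, y is the direction in which the jaws open and shut (so a half turn about z gives the same grasp; the last joint's range is limited). The gripper opens to 87 mm and grips with 3 to 60 N. Pads are 19 mm wide; open, the fingers measure 117 mm over their backs; the gripper's body (75 mm by 190 mm) begins 51 mm behind the grasp point.
Start: joints at [-73.849, 18.392, -4.016, 83.108, 1.295, 78.541, -3.26], TCP at [0.172, 0.627, 0.224] pointing down, gripper open.
Joint ranges: [-163.93, 163.93], [-17.29, 119.83], [-79.2, 71.16], [3.27, 140.29], [-89.18, 269.18], [5.43, 117.66], [-154.24, 154.24]. Speed limits (degrees/s): [147.25, 147.25, 180, 180, 180, 180, 180].

INTERFACE

Orientations are given as [roll, pitch, yaw] about the fixed x, y, z axes, in that order (R = Rz(yaw) Ry(pitch) Rx(roll)).
In Python, from cell import env, viewer, job gives the robot as it stands.
- The arm moves only by the tool move_arm, never from a script. Its argument "steps" is a list of rows, each a list of 7 numbers: the finger opening in cm, from 0 to 8.7, then the shift along the tool's x, y, z in cm, then the turn, a rotation vector about the tool's x, y, z in rad. In form: [[fingers, tx, ty, tz, wx, wy, wz], ...]. A call has 1 to 5 rows; each row shifts and turns the commanded pose from where the row before left it, along the tool's axes as they then stand; what a row does not reach is not made up. A row lasts 1/12 s, in which the tool goes at most 41.7 mm and 7.16 degrees, less where a joint would pass 70% of its speed; a pose out of reach is approached as far as the arm can. A call is refused whole if a number of a shift passes 4.17 or a number of a turn 0.125, either way. A call with a gripper value outside its range is refused whole. The fingers move at their own pace and stop on an object; "force" is the grip in N (left out, the last holds). Time passes only in rows, so rows that do not move let the fingers close. It gives the time, the measured TCP pose, the force and the opening at its end, in the units of the state.
- env.get_obs(): the state, without advancing time (a new reading comes with each control period).
- viewer.read_camera(name): name is "side" or "top" or "wrist"; returns a dict with "img" (420x560x3 uint8, red, green, blue), "vfov" (degrees; the focal length in pixels is half the picture's height over the tangent of half this angle, whatever the lens; pixels are square), "cx", "cy" (the principal point, pixels), "extrinsics" (4x4, takes a point from world to camera coordinates); the wrist camera has in their place "mount" (4x4, takes a point from camera to tool coordinates, whose origin is the TCP and whose axes are the flange's). Camera axes: x right, y down, z forward; pixel columns grow to the right and rows downward; lengths in m; the calibration is good to about 2 mm. A picture is of the moment at which its call begins: read the wrist's pose just before it. There is no depth.
- job.sign_off(): hands the job in, once; it reports no verdict.
The state is a dict: "time_s": time; "qpos": joint angles; "joint_velocities": joint speeds; "effort": joint torques, N m; "tool_pos": TCP position; "tool_rot": TCP orientation; "force": force on the tool from outside, world axes, zero at the start; "wrist_torque": the same for the moment, N m; "grip_width": finger opening in m.
Only numpy, scipy, OpenCV 4.12 (cv2) and the standard library are available. Lean on these libraries where they do the work, as an engineer would, in place of code of your own. Each camera call takes 0.05 s, during which the arm holds its last target.

TASK

Measure how deep the bore of the white pipe fitting on the measuring stand is: take the steel depth rod from its wooden rest, lower it gently (do not drop it) into the fitting's bore until it bottoms, and let it stand there. Then, to mark the reading, slide the cursor on the stand's upright rule until its pointer is level with the top of the rod, and let go. Leave the beaker, the jar and the slide box where they are.

Things in the scene. Friction and masses are not known exactly. Their poses are not given: they have to be found in the camera images.
- rod: Loose steel depth rod, about 130 g, 130 mm long, standing upright in the wooden rest. Shank 12 mm in diameter with a chamfered foot; its top 30 mm is a ringed head, 18 mm in diameter, to be gripped. Origin at the centre of the foot, z along the rod to the head.
- rod_tip (a point): Centre of the rod's foot (lower end).
- rod_top (a point): Centre of the rod's flat top, 130 mm above the foot along the rod.
- rest: Fixed wooden block, 60 x 60 x 45 mm high, with a central hole 14.5 mm in diameter and 35 mm deep in its top, where the rod stands at the start with 95 mm showing. Origin at the centre of its underside.
- stand: Fixed measuring stand on the bench, origin at the centre of its underside; its x and y are horizontal, z up. Grey base plate 120 (x) x 300 (y) x 12 mm. At x 0, y +80 mm stands a white plastic pipe fitting 31 mm in diameter, its flared top 40 mm wide and 92 mm above the bench, with a short ribbed side branch. At x 0, y -90 mm stands an upright aluminium rule with tick marks, 10 x 24 mm, its top 240 mm above the bench, on which the cursor slides.
- bore_mouth (a point): Centre of the upper rim of the white fitting, 92 mm above the bench. The bore below is vertical and blind: a funnel 24 mm wide at the rim narrows over 14 mm to a bore of 15 mm. Its depth below the rim is between 30 and 70 mm and differs each time.
- bore_floor: Fixed floor of the bore, a white disc deep inside the fitting, on which the rod bottoms. Origin at the centre of its upper face.
- cursor (a joint): Height of the cursor on the rule, in m, growing upward, 0 to 0.12; the pointer stands 0.095 m above the bench at 0. The cursor weighs 90 g and slides with a friction of about 3 N, so it stays where it is left. It starts well below the level to be set.
- pointer (a point): Tip of the cursor's pointer, a thin horizontal steel blade (3 mm thick, mid-height here) that reaches 85 mm from the rule's axis towards the fitting (stand +y). Its z is up. It never touches the rod: the tip stays 85 mm short of the bore's axis.
- cursor_knob (a point): Grip point on the cursor's upright round knob, 18 mm in diameter, on the end of an arm that reaches 95 mm from the rule's axis towards the stand's -x. The knob's top is 18 mm above this point and the arm's top 22 mm below it; the pointer's level is 27 mm below this point.
- beaker: Bystander: open glass beaker, 66 mm wide, 85 mm high. Origin at the centre of its underside.
- jar: Bystander: closed amber glass jar, 48 mm wide, 70 mm high. Origin at the centre of its underside.
- slide_box: Bystander: closed wooden box for microscope slides, 85 x 60 x 32 mm. Origin at the centre of its underside.
Things that resemble listed ones, but are neither listed nor needed, are in the scene too. Leave any orange look-alike of the rod alone.

How it is judged:
By the outcome, as a careful person would: the job done as asked, in the order asked, and still so for the second after the job is handed in, with the robot touching nothing.
It also fails if it takes over 45 s, if anything falls off the work surface, if the arm or the gripper's body presses on something with over 40 N, if the wrist force passes 120 N, or if a joint passes its speed limit or range.

## Working session

There is one attempt and no reset: what is moved stays moved. The work goes in short steps, Python scripts to look and compute and a tool call to move; the robot and the scene stay as the last step left them, time stands still between calls to the robot, and variables do not carry over. Pictures are saved under pics/ and viewed, and the job is handed in when it is done.

Besides the shell and the picture viewer there is one more tool, called after "Call:" in YAML: its name, and indented under it one key for each argument. move_arm: Moves the arm, as the interface text tells. Its arguments: {"type":"object","properties":{"steps":{"type":"array"},"force":{"type":"number"}},"required":["steps"]}

```bash
ls; mkdir -p pics; python3 - <<'E'
from cell import env, viewer, job
import cv2,numpy as np
o=env.get_obs();print({k:np.round(v,3) for k,v in o.items()})
for n in("side","top","wrist"):
    c=viewer.read_camera(n);cv2.imwrite(f"pics/{n}0.png",c["img"][:,:,::-1])
    print(n,c["vfov"],c["cx"],c["cy"],np.round(c.get("extrinsics",c.get("mount")),4).tolist())
E
```

```text
pics
{'time_s': np.float64(0.0), 'qpos': array([-73.848,  18.44 ,  -4.018,  83.175,   1.296,  78.54 ,  -3.258]), 'joint_velocities': array([ 0.059, -0.013,  0.053, -0.017, -0.063,  0.051, -0.049]), 'effort': array([ 1.0000e-03, -4.9127e+01, -4.0400e-01, -3.1254e+01, -6.4000e-02,
        4.3000e-02,  0.0000e+00]), 'tool_pos': array([0.172, 0.626, 0.223]), 'tool_rot': array([-1.79890e+02,  6.00000e-03,  1.64662e+02]), 'force': array([-0.088,  0.095, -0.008]), 'wrist_torque': array([ 0.021, -0.019, -0.02 ]), 'grip_width': np.float64(0.087)}
side 48.923459864831074 286.1466854755313 211.7318276037905 [[0.7323, -0.681, -0.0038, -0.4344], [-0.3655, -0.3884, -0.8459, 0.3102], [0.5745, 0.6208, -0.5334, 0.8153], [0.0, 0.0, 0.0, 1.0]]
top 49.21111944155003 281.5471557508138 201.24864993941767 [[0.0295, -0.9994, 0.0203, -0.0186], [-0.9815, -0.0328, -0.1888, 0.6231], [0.1893, -0.0144, -0.9818, 1.1272], [0.0, 0.0, 0.0, 1.0]]
wrist 61.136306148138125 279.31361613859156 209.96306480853525 [[0.001, -0.9655, -0.2605, 0.0714], [1.0, 0.0007, 0.0012, 0.0008], [-0.001, -0.2605, 0.9655, -0.1616], [0.0, 0.0, 0.0, 1.0]]
```

View pics/top0.png

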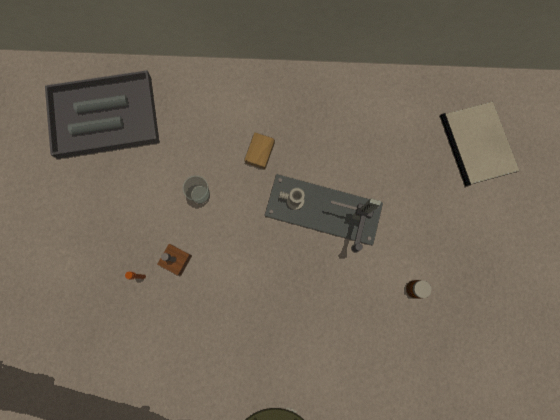

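View pics/side0.png

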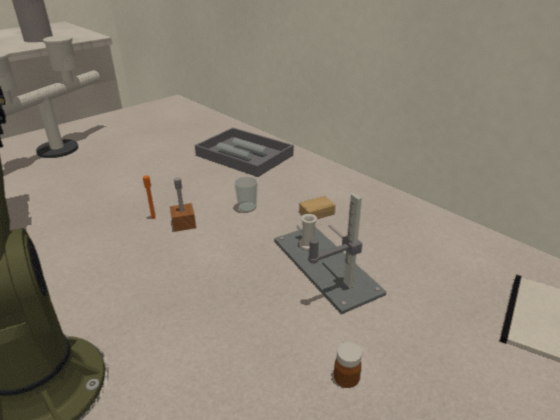

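View pics/wrist0.png

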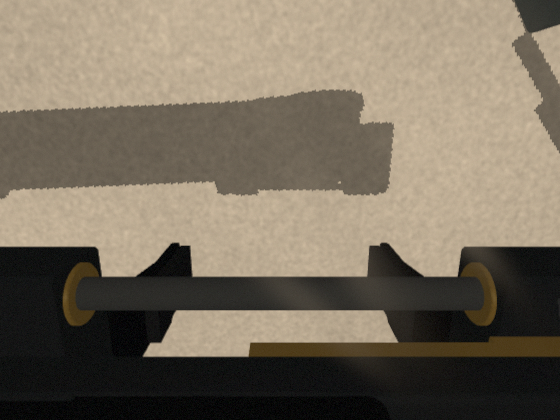

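```bash
cat > h.py <<'E'
from cell import env, viewer, job
import cv2,numpy as np
from scipy.spatial.transform import Rotation as R
def cam(n,save=None):
    o=env.get_obs();c=viewer.read_camera(n)
    if save: cv2.imwrite(f"pics/{save}.png",c["img"][:,:,::-1])
    h=c["img"].shape[0];c["f"]=h/2/np.tan(np.radians(c["vfov"]/2))
    if n=="wrist":
        T=np.eye(4);T[:3,:3]=R.from_euler("xyz",o["tool_rot"],degrees=True).as_matrix();T[:3,3]=o["tool_pos"]
        c["cw"]=T@c["mount"]
    else: c["cw"]=np.linalg.inv(c["extrinsics"])
    return c
def ray(c,uv):
    d=np.array([(uv[0]-c["cx"])/c["f"],(uv[1]-c["cy"])/c["f"],1.]);return c["cw"][:3,3],c["cw"][:3,:3]@d
def onz(c,uv,z):
    o,d=ray(c,uv);return o+d*(z-o[2])/d[2]
def proj(c,p):
    q=np.linalg.inv(c["cw"])@np.append(p,1);return q[:2]/q[2]*c["f"]+[c["cx"],c["cy"]]
def tri(c1,u1,c2,u2):
    o1,d1=ray(c1,u1);o2,d2=ray(c2,u2)
    A=np.stack([d1,-d2],1);s=np.linalg.lstsq(A,o2-o1,rcond=None)[0]
    a=o1+d1*s[0];b=o2+d2*s[1];return (a+b)/2,np.linalg.norm(a-b)
def crop(c,x0,y0,w,h,k,name):
    i=cv2.resize(c["img"][y0:y0+h,x0:x0+w,::-1],None,fx=k,fy=k,interpolation=cv2.INTER_CUBIC)
    i=np.clip(i.astype(float)*1.6,0,255).astype(np.uint8);cv2.imwrite(f"pics/{name}.png",i)
E
python3 - <<'E'
from h import *
t=cam("top");s=cam("side")
crop(t,110,160,290,130,2.7,"tz");crop(t,260,170,130,100,6,"tz2");crop(t,110,220,100,75,8,"tz3")
crop(s,270,180,120,130,4.6,"sz2");crop(s,130,160,140,80,5.5,"sz3")
print(t["cw"][:3,3],s["cw"][:3,3])
E
```

```text
[0.39871512 0.01801888 1.22471022] [-0.03695918 -0.68146132  0.69565017]
```

View pics/tz2.png

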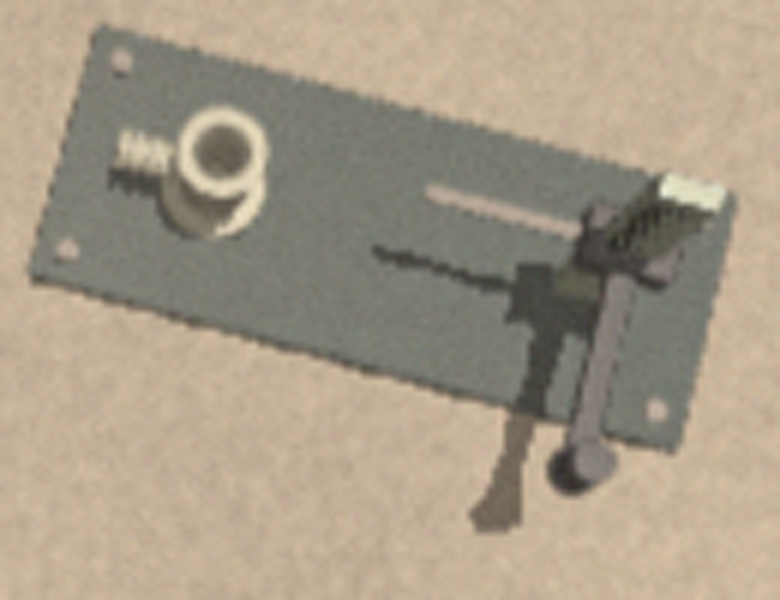

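View pics/tz3.png

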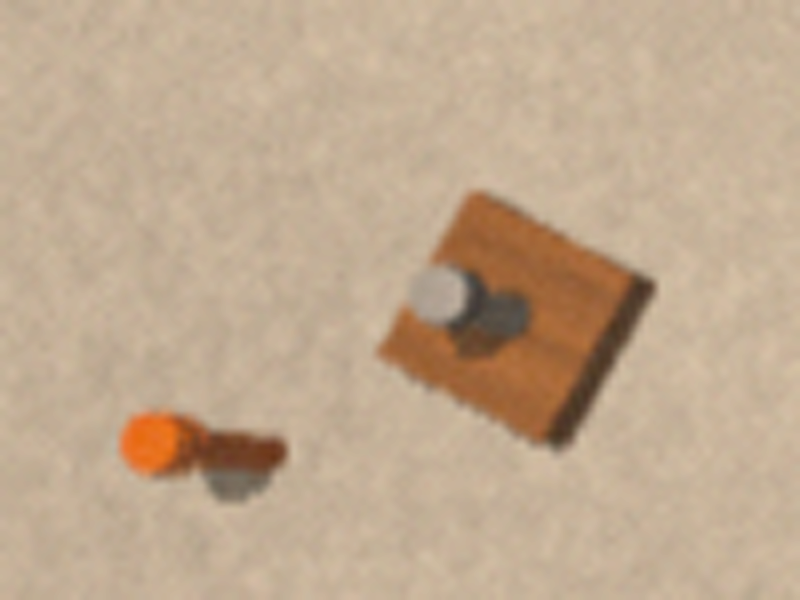

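View pics/sz2.png

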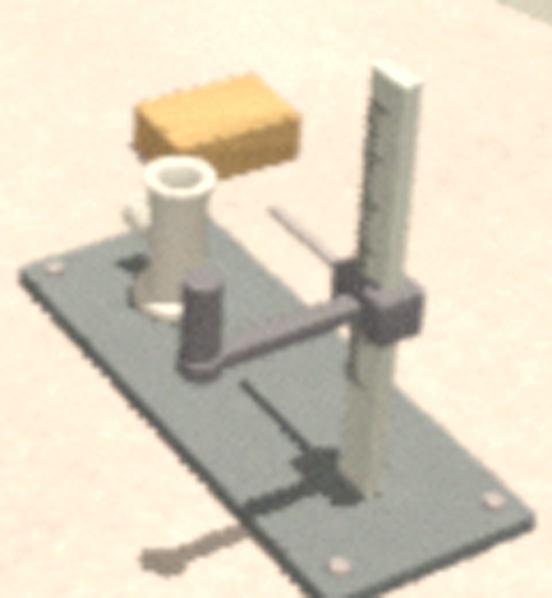

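View pics/sz3.png

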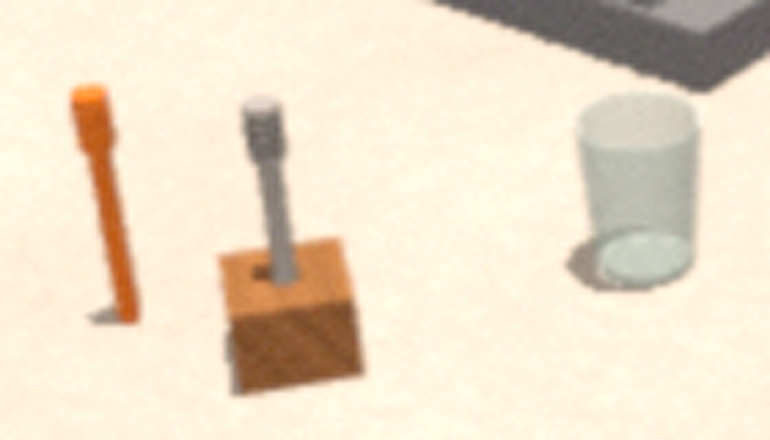

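```bash
python3 - <<'E'
from h import *
t=cam("top");s=cam("side")
T=lambda x,y,k,x0,y0:(x0+(x+.5)/k-.5,y0+(y+.5)/k-.5)
a=lambda x,y:T(x,y,6,260,170); b=lambda x,y:T(x,y,8,110,220); e=lambda x,y:T(x,y,4.6,270,180); g=lambda x,y:T(x,y,5.5,130,160)
np.set_printoptions(precision=4,suppress=True)
C=[onz(t,a(*p),.012) for p in[(97,25),(735,190),(678,452),(30,280)]]
for c in C:print(c)
print("ctr",np.mean(C,0),[np.linalg.norm(C[i]-C[(i+1)%4]) for i in range(4)])
d=(C[0]-C[1])+(C[3]-C[2]);print("stand +y dir deg",np.degrees(np.arctan2(d[1],d[0])))
print("mouth",onz(t,a(222,153),.092),onz(s,e(180,177),.092),tri(t,a(222,153),s,e(180,177)))
print("rodtop",onz(t,b(440,295),.14),onz(s,g(262,105),.14),tri(t,b(440,295),s,g(262,105)))
print("knobtop",tri(t,a(597,459),s,e(203,275)))
print("ruletop",onz(t,a(694,193),.24),onz(s,e(398,76),.24))
B=[onz(t,b(*p),.045) for p in[(478,192),(655,283),(550,445),(380,352)]]
B=[onz(t,b(*p),.045) for p in[(478,192),(637,275),(550,440),(380,352)]]
print("rest",np.mean(B,0),[np.linalg.norm(B[i]-B[(i+1)%4]) for i in range(4)])
print("orange top",onz(t,b(153,443),.13), "beaker base/t",onz(t,(199,194),0), "beaker top",onz(t,(195,186),.085))
E
```

```text
[0.7083 0.0183 0.012 ]
[ 0.6417 -0.2717  0.012 ]
[ 0.5226 -0.2449  0.012 ]
[0.5902 0.0444 0.012 ]
ctr [ 0.6157 -0.1135  0.012 ] [np.float64(0.2975412266289875), np.float64(0.12202811345720317), np.float64(0.2971292833677723), np.float64(0.12093669534438681)]
stand +y dir deg 76.95342034960645
mouth [ 0.6343 -0.036   0.092 ] [ 0.6333 -0.0369  0.092 ] (array([ 0.6344, -0.036 ,  0.0911]), np.float64(0.00020564516288110838))
rodtop [0.4671 0.2722 0.14  ] [0.4669 0.2714 0.14  ] (array([0.4672, 0.2723, 0.1395]), np.float64(0.00017686585102168645))
knobtop (array([ 0.5023, -0.1791,  0.1682]), np.float64(0.0017392875372103942))
ruletop [ 0.5944 -0.2021  0.24  ] [ 0.5923 -0.2029  0.24  ]
rest [0.4677 0.2714 0.045 ] [np.float64(0.05807246614008428), np.float64(0.057929690160882195), np.float64(0.0614353111372206), np.float64(0.05837914952575201)]
orange top [0.4221 0.3548 0.13  ] beaker base/t [0.6474 0.225  0.    ] beaker top [0.6505 0.2221 0.085 ]
```

Call:
move_arm:
  steps:
    - [8.7, -1.5, -1.05, 0, 0, 0, 0]
    - [8.7, -3.15, -2.19, 0, 0, 0, 0]
    - [8.7, -3.15, -2.19, 0, 0, 0, 0]
    - [8.7, -3.15, -2.19, 0, 0, 0, 0]
    - [8.7, -3.15, -2.19, 0, 0, 0, 0]
  force: 20

```text
time_s: 0.77
tool_pos: [0.2829, 0.4935, 0.2238]
tool_rot: [180.0, 0.0, 164.7]
force: [1.1, -0.5, 0.4]
grip_width: 0.0868
```

Call:
move_arm:
  steps:
    - [7, -3.15, -2.19, 0, 0, 0, 0]
    - [6, -3.15, -2.19, 0, 0, 0, 0]
    - [6, -3.15, -2.19, 0, 0, 0, 0]
    - [6, -3.15, -2.19, 0, 0, 0, 0]
    - [6, -3.15, -2.19, 0, 0, 0, 0]

```text
time_s: 1.18
tool_pos: [0.4059, 0.3461, 0.2241]
tool_rot: [180.0, 0.0, 164.7]
force: [1.0, 1.1, -0.2]
grip_width: 0.0641
```

Call:
move_arm:
  steps:
    - [6, -3.15, -2.19, 0, 0, 0, 0]
    - [6, -3.15, -2.19, 0, 0, 0, 0]
    - [6, -1.5, -1.05, 0, 0, 0, 0]
    - [6, 0, 0, 0, 0, 0, 0]
    - [6, 0, 0, 0, 0, 0, 0]

```text
time_s: 1.6
tool_pos: [0.4664, 0.2737, 0.2239]
tool_rot: [180.0, -0.0, 164.5]
force: [-0.3, 0.5, 0.1]
grip_width: 0.06
```

```bash
cat > st.py <<'E'
from h import *
import sys
np.set_printoptions(precision=4,suppress=True)
def st():
    o=env.get_obs();print(o["time_s"],o["tool_pos"],o["tool_rot"],"F",o["force"],"w",o["grip_width"]);return o
def go(o,p):
    M=R.from_euler("xyz",o["tool_rot"],degrees=True).as_matrix();print("shift cm",100*M.T@(np.array(p)-o["tool_pos"]))
E
python3 - <<'E'
from st import *
o=st();go(o,[.4673,.2718,.133]);print(np.round(o["qpos"],1))
w=cam("wrist","w1");print(proj(w,[.4673,.2718,.14]))
E
```

```text
1.6 [0.4664 0.2737 0.2239] [179.9696  -0.0073 164.4851] F [-0.2833  0.5421  0.055 ] w 0.05999267813660745
shift cm [-0.1385 -0.1657  9.0883]
[-46.2   4.9  13.9  99.3  -1.2  75.9  42.4]
[275.5381 218.6955]
```

View pics/w1.png

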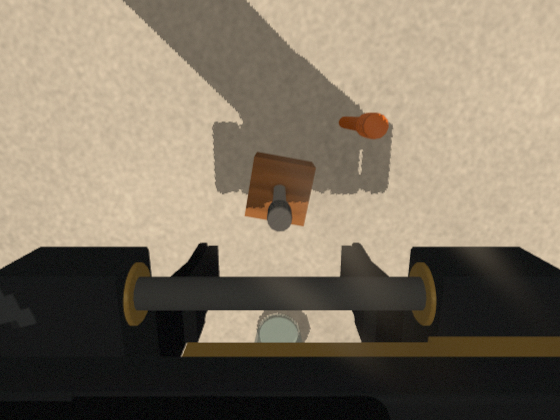

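Call:
move_arm:
  steps:
    - [5, -0.14, -0.08, 2.5, 0, 0, 0]
    - [5, 0, 0, 3, 0, 0, 0]
    - [5, 0, 0, 2.5, 0, 0, 0]
    - [5, 0, 0, 1.1, 0, 0, 0]
    - [5, 0, 0, 0, 0, 0, 0]

```text
time_s: 2.07
tool_pos: [0.4641, 0.274, 0.1299]
tool_rot: [-179.8, -0.2, 164.8]
force: [-0.8, -0.8, -1.2]
grip_width: 0.0502
```

```bash
python3 - <<'E'
from st import *
o=st();go(o,[.4673,.2718,.133])
w=cam("wrist","w2");s=cam("side");crop(s,130,120,140,110,5.5,"s2")
E
```

```text
2.0667 [0.4641 0.274  0.1299] [-179.7646   -0.2261  164.8253] F [-0.7591 -0.8418 -1.1682] w 0.05023590160683039
shift cm [-0.3672 -0.1279 -0.3091]
```

View pics/w2.png

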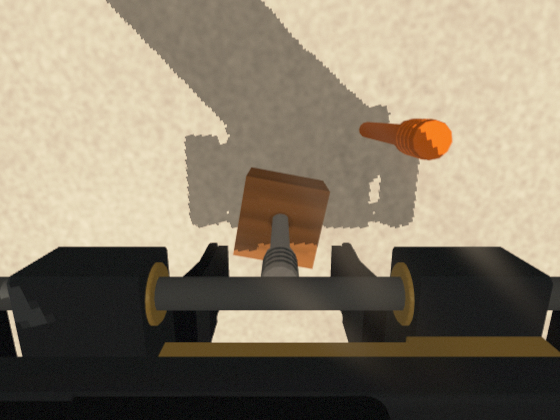

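View pics/s2.png

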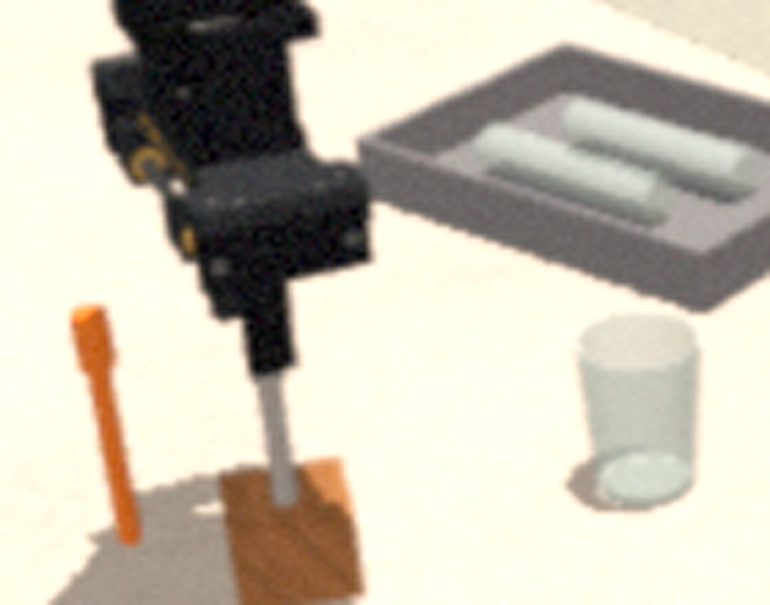

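Call:
move_arm:
  steps:
    - [5, 0, 0, 0, 0, 0, 0]
    - [5, 0, 0, 0, 0, 0, 0]

```text
time_s: 2.33
tool_pos: [0.4679, 0.2745, 0.1347]
tool_rot: [179.8, 0.1, 164.7]
force: [0.4, 0.8, 0.5]
grip_width: 0.05
```

```bash
python3 - <<'E'
from st import *
o=st();go(o,[.4673,.2718,.133])
E
```

```text
2.3333 [0.4679 0.2745 0.1347] [179.846    0.1106 164.6809] F [0.4416 0.8424 0.4845] w 0.04995699816296273
shift cm [-0.0131 -0.2779  0.1645]
```

Call:
move_arm:
  steps:
    - [3.5, 0, -0.1, 0.1, 0, 0, 0]
    - [2.4, 0, 0, 0, 0, 0, 0]
    - [1.6, 0, 0, 0, 0, 0, 0]
    - [1.0, 0, 0, 0, 0, 0, 0]
    - [1.0, 0, 0, 0, 0, 0, 0]
  force: 15

```text
time_s: 2.75
tool_pos: [0.4668, 0.2726, 0.1319]
tool_rot: [180.0, 0.0, 164.6]
force: [0.0, 0.4, -0.1]
grip_width: 0.0244
```

```bash
python3 - <<'E'
from st import *
o=st();w=cam("wrist","w3")
E
```

```text
2.75 [0.4668 0.2726 0.1319] [179.9837   0.009  164.6499] F [ 0.017   0.3908 -0.098 ] w 0.024366453314948005
```

View pics/w3.png

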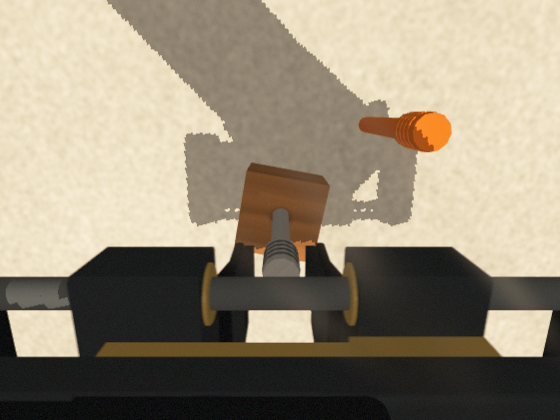

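Call:
move_arm:
  steps:
    - [1.0, 0, 0, 0, 0, 0, 0]
    - [1.0, 0, 0, 0, 0, 0, 0]
    - [1.0, 0, 0, 0, 0, 0, 0]
    - [1.0, 0, 0, 0, 0, 0, 0]

```text
time_s: 3.13
tool_pos: [0.4667, 0.2725, 0.1318]
tool_rot: [180.0, 0.0, 164.7]
force: [-0.2, -0.2, -0.2]
grip_width: 0.0173
```

```bash
python3 - <<'E'
from st import *
o=st()
E
```

```text
3.1333 [0.4667 0.2725 0.1318] [179.9939   0.0076 164.6542] F [-0.1967 -0.16   -0.1684] w 0.017337216852920712
```

Call:
move_arm:
  steps:
    - [1.0, 0, 0, -1.0, 0, 0, 0]
    - [1.0, 0, 0, -2.5, 0, 0, 0]
    - [1.0, 0, 0, -3.0, 0, 0, 0]
    - [1.0, 0, 0, -3.0, 0, 0, 0]
    - [1.0, 0, 0, -1.5, 0, 0, 0]

```text
time_s: 3.55
tool_pos: [0.4678, 0.2731, 0.2461]
tool_rot: [179.8, 0.2, 164.6]
force: [1.0, 0.2, -1.9]
grip_width: 0.0169
```

```bash
python3 - <<'E'
from st import *
o=st();go(o,[.6335,-.0352,.243]);w=cam("wrist","w4");s=cam("side");crop(s,130,80,140,110,5.5,"s4")
E
```

```text
3.55 [0.4678 0.2731 0.2461] [179.7753   0.1721 164.6465] F [ 0.9942  0.2278 -1.9243] w 0.016867063634927352
shift cm [-24.141  -25.3485   0.2846]
```

View pics/s4.png

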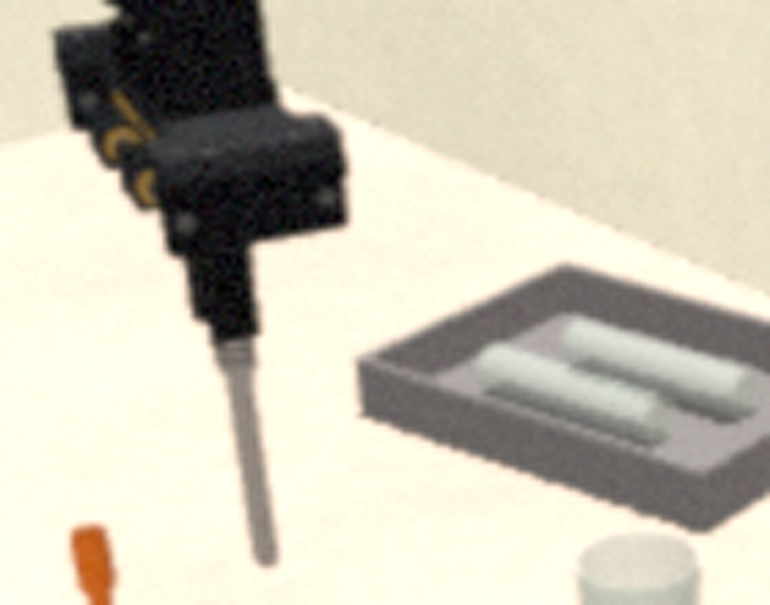

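View pics/w4.png

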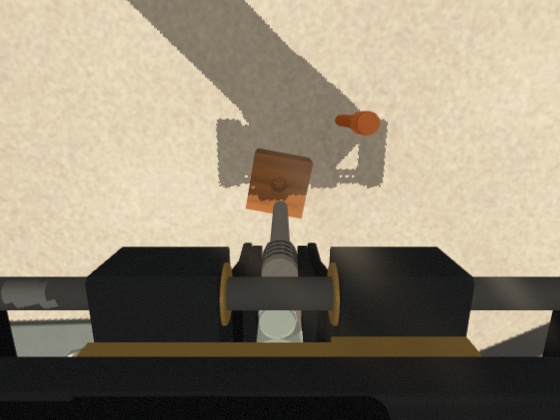

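Call:
move_arm:
  steps:
    - [1.0, -1.2, -1.3, 0, 0, 0, 0]
    - [1.0, -2.6, -2.73, 0, 0, 0, 0]
    - [1.0, -2.6, -2.73, 0, 0, 0, 0]
    - [1.0, -2.6, -2.73, 0, 0, 0, 0]
    - [1.0, -2.6, -2.73, 0, 0, 0, 0]
  force: 25

```text
time_s: 4.07
tool_pos: [0.5457, 0.1223, 0.2401]
tool_rot: [-179.9, -0.1, 164.7]
force: [0.4, -0.2, -0.9]
grip_width: 0.0167
```

Call:
move_arm:
  steps:
    - [1.0, -2.6, -2.73, 0, 0, 0, 0]
    - [1.0, -2.6, -2.73, 0, 0, 0, 0]
    - [1.0, -2.6, -2.73, 0, 0, 0, 0]
    - [1.0, -2.6, -2.73, 0, 0, 0, 0]
    - [1.0, -1.2, -1.3, 0, 0, 0, 0]

```text
time_s: 4.48
tool_pos: [0.626, -0.031, 0.2398]
tool_rot: [-179.7, -0.0, 164.3]
force: [-0.0, -0.3, -1.2]
grip_width: 0.0166
```

Call:
move_arm:
  steps:
    - [1.0, -0.6, -0.6, 0, 0, 0, 0]
    - [1.0, 0, 0, 0, 0, 0, 0]
    - [1.0, 0, 0, 0, 0, 0, 0]

```text
time_s: 4.73
tool_pos: [0.6292, -0.0305, 0.2405]
tool_rot: [180.0, -0.2, 164.7]
force: [0.4, 0.5, -2.5]
grip_width: 0.0166
```

```bash
python3 - <<'E'
from st import *
o=st();go(o,[.6335,-.0352,.243]);w=cam("wrist","w5");s=cam("side");crop(s,260,130,120,130,4.6,"s5")
print(o["qpos"]); t=cam("top");crop(t,260,130,130,100,6,"t5")
for d in (0,.092-.1142):
  pass
f=np.array([o["tool_pos"][0]+.0006,o["tool_pos"][1]-.0007,o["tool_pos"][2]-.1218])
print("foot pred wrist",proj(w,f),"mouth pred",proj(w,[.634,-.0358,.092]))
e=lambda q:((q[0]-260)*4.6,(q[1]-130)*4.6)
print("side crop foot",e(proj(s,f)),"mouth",e(proj(s,[.634,-.0358,.092])))
E
```

```text
4.7333 [ 0.6292 -0.0305  0.2405] [179.9774  -0.1521 164.6923] F [ 0.3705  0.5152 -2.4686] w 0.016551774274677918
shift cm [-0.5379 -0.3348 -0.2562]
[-22.7846  16.6275  28.9114  85.6961  -8.1277  79.9012  81.2502]
foot pred wrist [277.2872 205.2505] mouth pred [273.7655 203.6569]
side crop foot (np.float64(212.77876725299464), np.float64(360.0185887141493)) mouth (np.float64(223.66558981885223), np.float64(403.85215283981944))
```

View pics/s5.png

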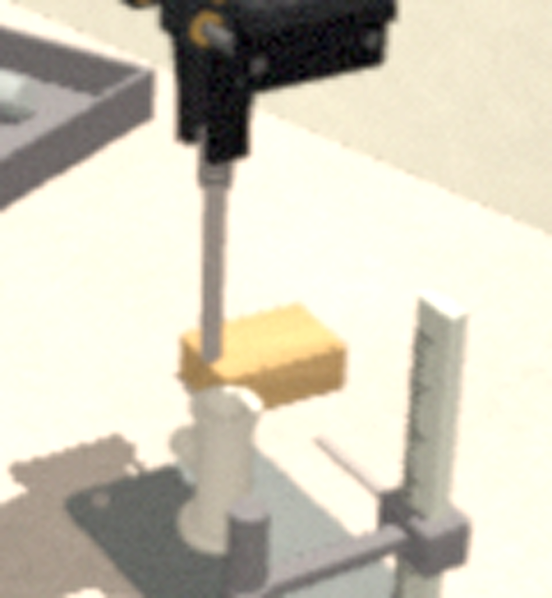

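View pics/w5.png

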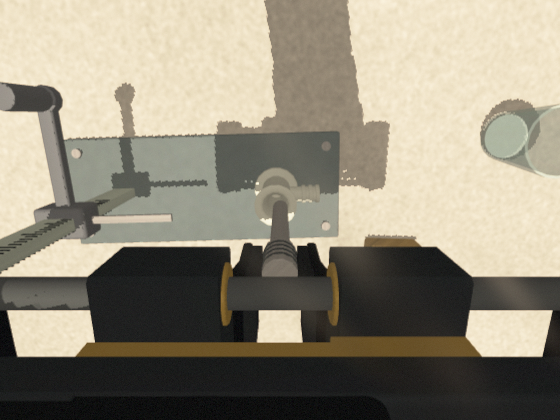

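View pics/t5.png

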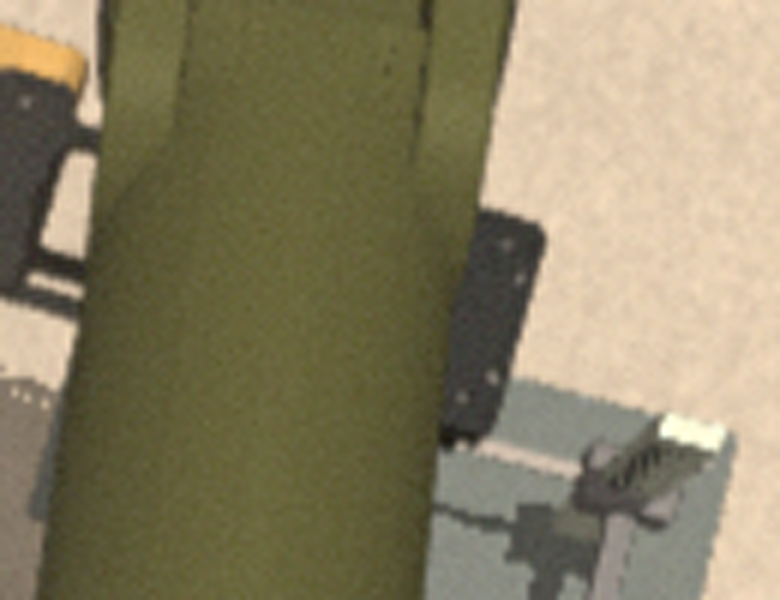

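Call:
move_arm:
  steps:
    - [1.0, -0.54, -0.33, 0, 0, 0, 0]
    - [1.0, 0, 0, 0, 0, 0, 0]
    - [1.0, 0, 0, 0, 0, 0, 0]

```text
time_s: 5.13
tool_pos: [0.6344, -0.0363, 0.242]
tool_rot: [180.0, 0.0, 164.7]
force: [0.4, 0.1, -1.8]
grip_width: 0.0169
```

```bash
python3 - <<'E'
from st import *
o=st();go(o,[.6335,-.0352,.243]);w=cam("wrist");crop(w,220,140,120,110,5.5,"w6");s=cam("side");crop(s,270,170,80,90,6.6,"s6")
o=st()
f=np.array([o["tool_pos"][0]+.0006,o["tool_pos"][1]-.0007,o["tool_pos"][2]-.1218])
m=[.634,-.0358,.092]
a=lambda q:(q-[220,140])*5.5
e=lambda q:(q-[270,170])*6.6
print("wrist foot",a(proj(w,f)),"mouth",a(proj(w,m)))
print("side foot",e(proj(s,f)),"mouth",e(proj(s,m)))
E
```

```text
5.1333 [ 0.6344 -0.0363  0.242 ] [179.9967   0.0221 164.6792] F [ 0.3575  0.0769 -1.8091] w 0.016858478222204126
shift cm [ 0.1154  0.0844 -0.1044]
5.2333 [ 0.6342 -0.0363  0.2419] [179.9868   0.0048 164.6678] F [-0.7109 -0.571  -1.3746] w 0.01708883817687277
wrist foot [315.0927 355.4416] mouth [321.6949 306.3078]
side foot [260.7247 250.2253] mouth [254.9115 315.44  ]
```

View pics/s6.png

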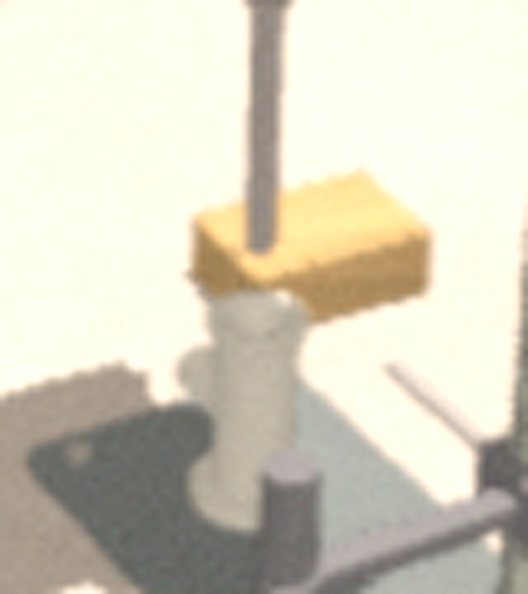

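View pics/w6.png

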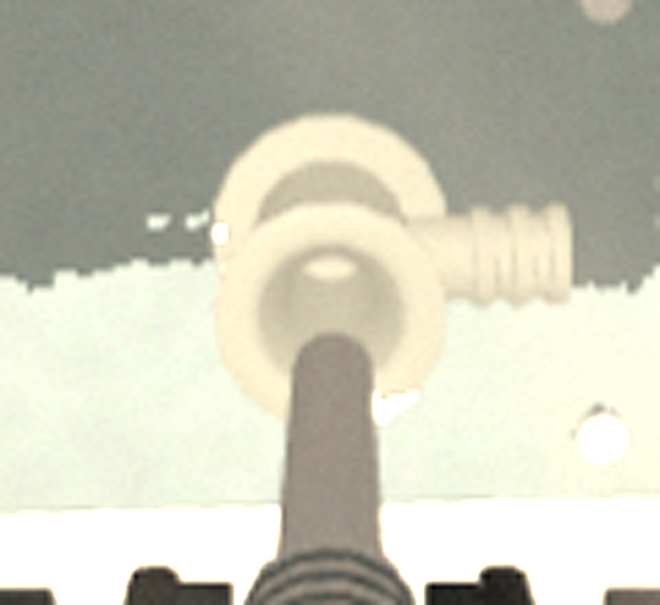

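Call:
move_arm:
  steps:
    - [1.0, 0.12, 0.03, 0.8, 0, 0, 0]
    - [1.0, 0, 0, 1.0, 0, 0, 0]
    - [1.0, 0, 0, 0.8, 0, 0, 0]
    - [1.0, 0, 0, 0.3, 0, 0, 0]
    - [1.0, 0, 0, 0, 0, 0, 0]

```text
time_s: 5.65
tool_pos: [0.6322, -0.0357, 0.2109]
tool_rot: [-180.0, -0.2, 164.7]
force: [0.3, 1.1, -2.1]
grip_width: 0.0168
```

```bash
python3 - <<'E'
from st import *
o=st();w=cam("wrist");crop(w,220,140,120,110,5.5,"w7")
E
```

```text
5.65 [ 0.6322 -0.0357  0.2109] [-179.9521   -0.1657  164.6617] F [ 0.342   1.0571 -2.0641] w 0.016845989215889416
```

View pics/w7.png

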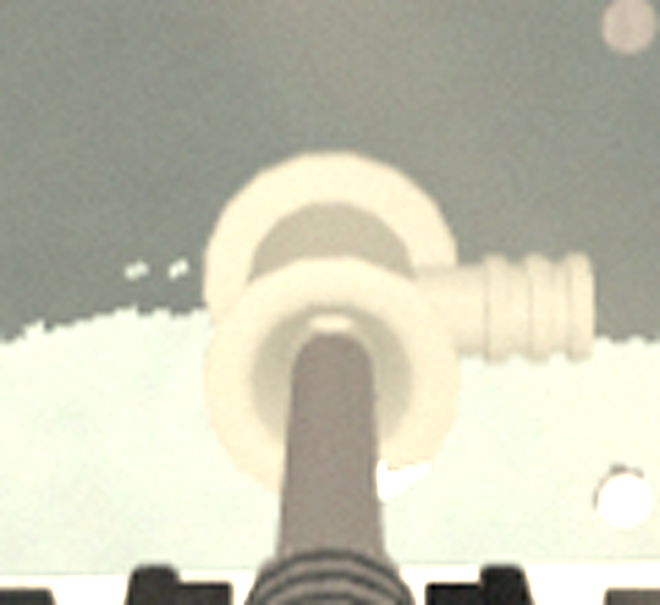

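Call:
move_arm:
  steps:
    - [1.0, 0, 0, 0.4, 0, 0, 0]
    - [1.0, 0, 0, 0.5, 0, 0, 0]
    - [1.0, 0, 0, 0.5, 0, 0, 0]
    - [1.0, 0, 0, 0.4, 0, 0, 0]
    - [1.0, 0, 0, 0.2, 0, 0, 0]
  force: 15

```text
time_s: 6.12
tool_pos: [0.6328, -0.0358, 0.1918]
tool_rot: [-180.0, -0.1, 164.7]
force: [-0.3, -1.2, -1.5]
grip_width: 0.0174
```

Call:
move_arm:
  steps:
    - [1.0, 0, 0, 0.2, 0, 0, 0]
    - [1.0, 0, 0, 0.2, 0, 0, 0]
    - [1.0, 0, 0, 0.1, 0, 0, 0]

```text
time_s: 6.37
tool_pos: [0.6332, -0.0359, 0.1875]
tool_rot: [180.0, -0.0, 164.7]
force: [0.3, -0.4, -2.0]
grip_width: 0.0171
```

Foot now ~26 mm below the rim, no contact. Continue in small steps.

Call:
move_arm:
  steps:
    - [1.0, 0, 0, 0.15, 0, 0, 0]
    - [1.0, 0, 0, 0.15, 0, 0, 0]
    - [1.0, 0, 0, 0.15, 0, 0, 0]

```text
time_s: 6.62
tool_pos: [0.6333, -0.0359, 0.1833]
tool_rot: [180.0, 0.0, 164.7]
force: [-0.9, 0.0, -2.1]
grip_width: 0.0172
```

Call:
move_arm:
  steps:
    - [1.0, 0, 0, 0.15, 0, 0, 0]
    - [1.0, 0, 0, 0.15, 0, 0, 0]
    - [1.0, 0, 0, 0.15, 0, 0, 0]

```text
time_s: 6.87
tool_pos: [0.6332, -0.0359, 0.1786]
tool_rot: [180.0, 0.0, 164.7]
force: [0.5, -0.0, -0.9]
grip_width: 0.0169
```

Call:
move_arm:
  steps:
    - [1.0, 0, 0, 0.15, 0, 0, 0]
    - [1.0, 0, 0, 0.15, 0, 0, 0]
    - [1.0, 0, 0, 0.15, 0, 0, 0]

```text
time_s: 7.12
tool_pos: [0.6332, -0.0359, 0.1741]
tool_rot: [180.0, 0.0, 164.7]
force: [0.6, 0.7, -1.6]
grip_width: 0.0174
```

Call:
move_arm:
  steps:
    - [1.0, 0, 0, 0.15, 0, 0, 0]
    - [1.0, 0, 0, 0.15, 0, 0, 0]

```text
time_s: 7.28
tool_pos: [0.6332, -0.0359, 0.1711]
tool_rot: [180.0, 0.0, 164.7]
force: [-0.4, -0.6, -1.5]
grip_width: 0.0173
```

Call:
move_arm:
  steps:
    - [1.0, 0, 0, 0.15, 0, 0, 0]
    - [1.0, 0, 0, 0.15, 0, 0, 0]

```text
time_s: 7.45
tool_pos: [0.6332, -0.0358, 0.1681]
tool_rot: [180.0, 0.0, 164.7]
force: [0.8, 0.2, -1.0]
grip_width: 0.0172
```

Call:
move_arm:
  steps:
    - [1.0, 0, 0, 0.15, 0, 0, 0]
    - [1.0, 0, 0, 0.15, 0, 0, 0]

```text
time_s: 7.62
tool_pos: [0.6332, -0.0359, 0.1651]
tool_rot: [180.0, 0.0, 164.7]
force: [0.4, -0.7, -1.9]
grip_width: 0.0174
```

Call:
move_arm:
  steps:
    - [1.0, 0, 0, 0.15, 0, 0, 0]
    - [1.0, 0, 0, 0.15, 0, 0, 0]

```text
time_s: 7.78
tool_pos: [0.6332, -0.0359, 0.1621]
tool_rot: [180.0, 0.0, 164.7]
force: [-0.0, 0.1, -2.3]
grip_width: 0.017
```

Call:
move_arm:
  steps:
    - [1.0, 0, 0, 0.15, 0, 0, 0]
    - [1.0, 0, 0, 0.15, 0, 0, 0]

```text
time_s: 7.95
tool_pos: [0.6332, -0.0359, 0.1591]
tool_rot: [180.0, 0.0, 164.7]
force: [0.1, 0.1, -1.3]
grip_width: 0.0169
```

Call:
move_arm:
  steps:
    - [1.0, 0, 0, 0.15, 0, 0, 0]
    - [1.0, 0, 0, 0.15, 0, 0, 0]

```text
time_s: 8.12
tool_pos: [0.6332, -0.0359, 0.1561]
tool_rot: [180.0, 0.0, 164.7]
force: [-0.4, -0.4, -1.4]
grip_width: 0.017
```

Call:
move_arm:
  steps:
    - [1.0, 0, 0, 0.15, 0, 0, 0]
    - [1.0, 0, 0, 0.15, 0, 0, 0]

```text
time_s: 8.28
tool_pos: [0.6332, -0.0359, 0.1531]
tool_rot: [180.0, 0.0, 164.7]
force: [0.4, 0.1, -1.0]
grip_width: 0.0167
```

Call:
move_arm:
  steps:
    - [1.0, 0, 0, 0.15, 0, 0, 0]
    - [1.0, 0, 0, 0.15, 0, 0, 0]

```text
time_s: 8.45
tool_pos: [0.6332, -0.0359, 0.1501]
tool_rot: [180.0, 0.0, 164.7]
force: [-0.2, -0.4, -3.0]
grip_width: 0.0172
```

Call:
move_arm:
  steps:
    - [1.0, 0, 0, 0.15, 0, 0, 0]
    - [1.0, 0, 0, 0.1, 0, 0, 0]

```text
time_s: 8.62
tool_pos: [0.6335, -0.036, 0.1481]
tool_rot: [180.0, 0.0, 164.7]
force: [-0.2, -1.2, 3.6]
grip_width: 0.0171
```

Call:
move_arm:
  steps:
    - [1.0, 0, 0, 0.15, 0, 0, 0]
    - [1.0, 0, 0, 0.1, 0, 0, 0]

```text
time_s: 8.78
tool_pos: [0.6352, -0.0363, 0.1479]
tool_rot: [179.9, 0.3, 164.7]
force: [-0.3, 0.2, 10.4]
grip_width: 0.0171
```

Call:
move_arm:
  steps:
    - [1.0, 0, 0, -0.15, 0, 0, 0]
    - [1.0, 0, 0, -0.15, 0, 0, 0]
    - [1.0, 0, 0, 0, 0, 0, 0]

```text
time_s: 9.03
tool_pos: [0.6331, -0.0358, 0.1482]
tool_rot: [180.0, -0.0, 164.7]
force: [0.1, -0.2, -1.1]
grip_width: 0.0171
```

```bash
python3 - <<'E'
from st import *
o=st();s=cam("side");crop(s,260,160,120,120,5,"s8");w=cam("wrist","w8")
for z in (.150,.154,.158,.16): print(z,(proj(s,[.634,-.0358,z])-[260,160])*5)
E
```

```text
9.0333 [ 0.6331 -0.0358  0.1482] [179.9934  -0.0132 164.6602] F [ 0.1499 -0.1746 -1.0863] w 0.01712027488597079
0.15 [245.8742 184.7349]
0.154 [246.0704 177.3252]
0.158 [246.2673 169.886 ]
0.16 [246.3661 166.1554]
```

View pics/s8.png

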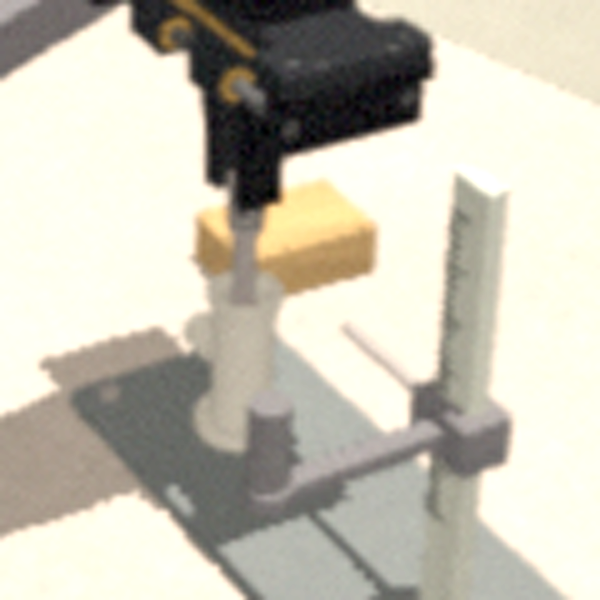

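View pics/w8.png

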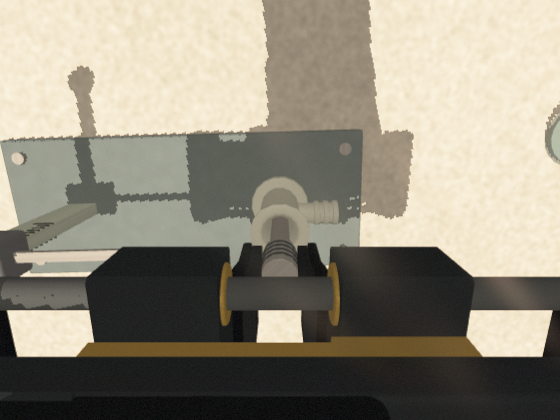

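Call:
move_arm:
  steps:
    - [1.0, 0, 0, 0.05, 0, 0, 0]
    - [1.9, 0, 0, 0, 0, 0, 0]
    - [2.3, 0, 0, 0, 0, 0, 0]
    - [3.0, 0, 0, 0, 0, 0, 0]
    - [4.5, 0, 0, 0, 0, 0, 0]

```text
time_s: 9.55
tool_pos: [0.633, -0.0358, 0.1475]
tool_rot: [-180.0, -0.0, 164.7]
force: [-0.0, -0.0, -0.7]
grip_width: 0.0297
```

Call:
move_arm:
  steps:
    - [5.0, 0, 0, -1.0, 0, 0, 0]
    - [5.0, 0, 0, -2.5, 0, 0, 0]
    - [5.0, 0, 0, -3.0, 0, 0, 0]
    - [5.0, 0, 0, -1.5, 0, 0, 0]
    - [5.0, 0, 0, 0, 0, 0, 0]

```text
time_s: 9.97
tool_pos: [0.6356, -0.0364, 0.2332]
tool_rot: [179.9, 0.4, 164.6]
force: [-0.2, -0.8, 0.2]
grip_width: 0.0492
```

```bash
python3 - <<'E'
from st import *
o=st();s=cam("side");crop(s,260,160,120,120,5,"s9");w=cam("wrist");crop(w,180,130,200,150,4,"w9");go(o,[.5028,-.1798,.235])
for z in (.150,.154,.158,.16): print(z,(proj(s,[.634,-.0358,z])-[260,160])*5,(proj(w,[.634,-.0358,z])-[180,130])*4)
E
```

```text
9.9667 [ 0.6356 -0.0364  0.2332] [179.8563   0.4469 164.6461] F [-0.2397 -0.8109  0.2369] w 0.04916846284738625
shift cm [  9.0081 -17.3472  -0.2898]
0.15 [245.8742 184.7349] [391.7308 346.7107]
0.154 [246.0704 177.3252] [391.7052 353.1936]
0.158 [246.2673 169.886 ] [391.6789 359.8808]
0.16 [246.3661 166.1554] [391.6654 363.3042]
```

View pics/s9.png

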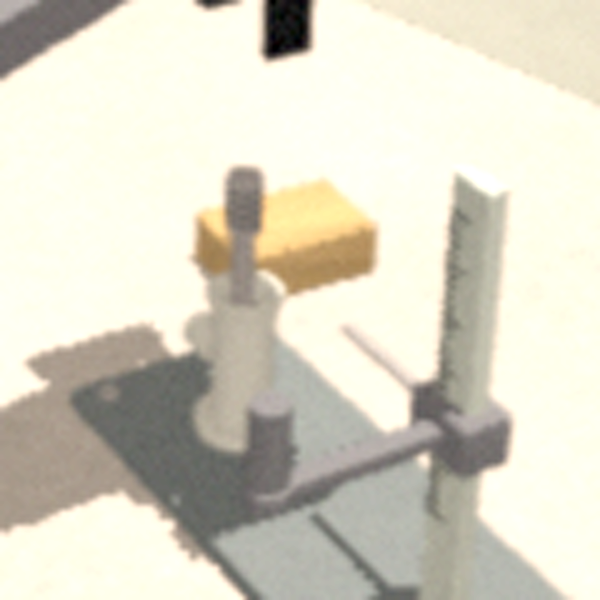

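View pics/w9.png

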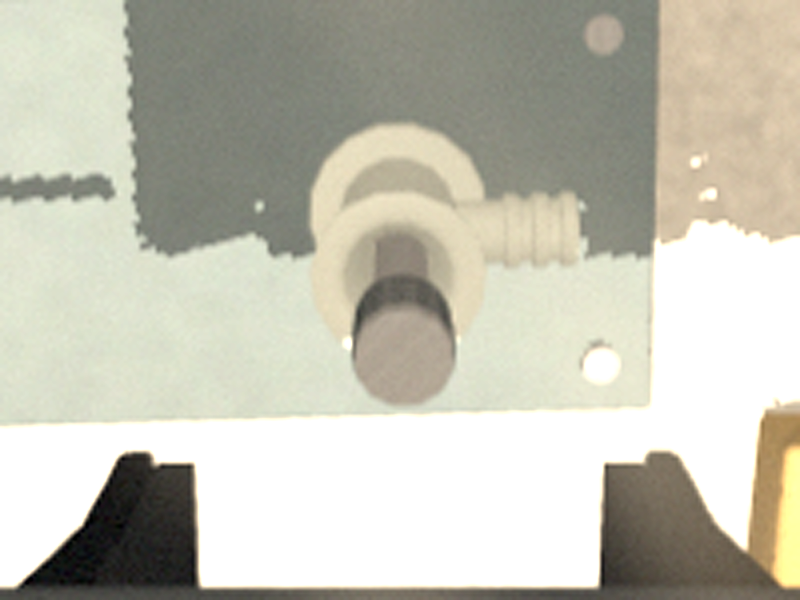

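Call:
move_arm:
  steps:
    - [3.0, 0.8, -1.5, 0, 0, 0, 0]
    - [1.5, 1.8, -3.47, 0, 0, 0, 0]
    - [0, 1.8, -3.47, 0, 0, 0, 0]
    - [0, 1.8, -3.47, 0, 0, 0, 0]
    - [0, 1.8, -3.47, 0, 0, 0, 0]

```text
time_s: 10.48
tool_pos: [0.5132, -0.1638, 0.2262]
tool_rot: [-180.0, -0.1, 164.7]
force: [0.4, -1.4, 0.1]
grip_width: 0.0243
```

Call:
move_arm:
  steps:
    - [0, 1.0, -1.97, 0, 0, 0, 0]
    - [0, 0, 0, 0, 0, 0, 0]
    - [0, 0, 0, 0, 0, 0, 0]
    - [0, 0, 0, 0, 0, 0, 0]

```text
time_s: 10.82
tool_pos: [0.5007, -0.1781, 0.227]
tool_rot: [180.0, -0.1, 164.7]
force: [-0.2, 0.1, 0.1]
grip_width: 0.0023
```

```bash
python3 - <<'E'
from st import *
o=st();s=cam("side");crop(s,270,150,120,120,5,"s10");w=cam("wrist","w10");go(o,[.5028,-.1798,.195]);print(o["qpos"])
k=np.array([.5028,-.1798,.168]);print("knob top pred",proj(w,k))
e=lambda q:(q-[270,150])*5
for z in(.165,.168,.171):print(z,e(proj(s,[.5028,-.1798,z])))
for z in(.12,.123,.126):print("ptr",z,e(proj(s,[.6146,-.1184,z])))
for z in(.153,.156,.159):print("rod",z,e(proj(s,[.634,-.036,z])))
E
```

```text
10.8167 [ 0.5007 -0.1781  0.227 ] [179.9572  -0.0595 164.7242] F [-0.1663  0.1299  0.077 ] w 0.002341424753522191
shift cm [-0.2518 -0.1077  3.2014]
[-15.9763   3.6517  34.4118 100.776   -2.164   76.2812  93.6212]
knob top pred [275.3702 230.8748]
0.165 [222.7661 453.3286]
0.168 [222.989  447.0986]
0.171 [223.2126 440.8465]
ptr 0.12 [295.4312 375.9275]
ptr 0.123 [295.7396 370.3419]
ptr 0.126 [296.049 364.739]
rod 0.153 [196.3268 229.3379]
rod 0.156 [196.4748 223.7664]
rod 0.159 [196.6232 218.1783]
```

View pics/s10.png

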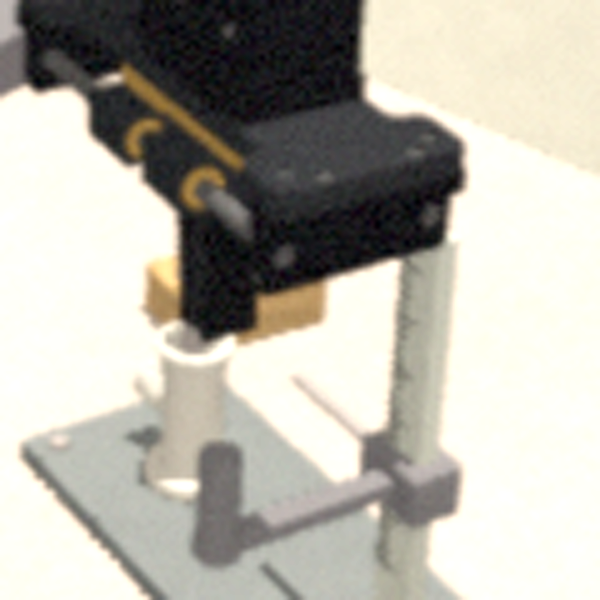

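View pics/w10.png

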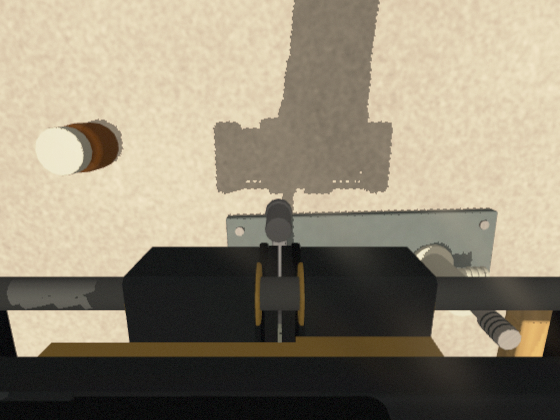

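Call:
move_arm:
  steps:
    - [0, -0.22, -0.03, 0.8, 0, 0, 0]
    - [0, 0, 0, 1.2, 0, 0, 0]
    - [0, 0, 0, 0.8, 0, 0, 0]
    - [0, 0, 0, 0.2, 0, 0, 0]
    - [0, 0, 0, 0, 0, 0, 0]

```text
time_s: 11.33
tool_pos: [0.5017, -0.1799, 0.1961]
tool_rot: [-180.0, -0.2, 164.7]
force: [0.2, -0.6, 0.3]
grip_width: 0.0004
```

Call:
move_arm:
  steps:
    - [0, 0, 0, 0.1, 0, 0, 0]
    - [0, 0, 0, 0, 0, 0, 0]

```text
time_s: 11.5
tool_pos: [0.5027, -0.1803, 0.1969]
tool_rot: [180.0, 0.0, 164.7]
force: [0.3, -0.3, -0.6]
grip_width: 0.0004
```

Call:
move_arm:
  steps:
    - [0, 0, 0, 0.1, 0, 0, 0]
    - [0, 0, 0, 0.1, 0, 0, 0]

```text
time_s: 11.67
tool_pos: [0.5028, -0.1804, 0.1951]
tool_rot: [180.0, 0.1, 164.7]
force: [0.3, -0.6, -0.1]
grip_width: 0.0
```

Call:
move_arm:
  steps:
    - [0, 0, 0, 0.1, 0, 0, 0]

```text
time_s: 11.75
tool_pos: [0.5027, -0.1803, 0.194]
tool_rot: [180.0, 0.0, 164.7]
force: [-0.7, -0.9, -0.7]
grip_width: 0.0003
```

Call:
move_arm:
  steps:
    - [0, 0, 0, 0.1, 0, 0, 0]

```text
time_s: 11.83
tool_pos: [0.5026, -0.1803, 0.1928]
tool_rot: [180.0, 0.0, 164.7]
force: [-0.0, -0.1, 0.0]
grip_width: 0.0006
```

Call:
move_arm:
  steps:
    - [0, 0, 0, 0.1, 0, 0, 0]

```text
time_s: 11.92
tool_pos: [0.5026, -0.1803, 0.1918]
tool_rot: [180.0, 0.0, 164.7]
force: [0.6, -0.5, 0.0]
grip_width: 0.0004
```

Call:
move_arm:
  steps:
    - [0, 0, 0, 0.1, 0, 0, 0]

```text
time_s: 12.0
tool_pos: [0.5025, -0.1803, 0.1907]
tool_rot: [180.0, 0.0, 164.7]
force: [0.4, 0.1, -0.2]
grip_width: 0.0006
```

Call:
move_arm:
  steps:
    - [0, 0, 0, 0.1, 0, 0, 0]

```text
time_s: 12.08
tool_pos: [0.5025, -0.1803, 0.1896]
tool_rot: [180.0, 0.0, 164.7]
force: [-0.2, 0.3, 0.0]
grip_width: 0.0004
```

Call:
move_arm:
  steps:
    - [0, 0, 0, 0.1, 0, 0, 0]

```text
time_s: 12.17
tool_pos: [0.5026, -0.1803, 0.1886]
tool_rot: [180.0, 0.0, 164.7]
force: [0.7, -0.2, 0.5]
grip_width: 0.0003
```

Call:
move_arm:
  steps:
    - [0, 0, 0, 0.1, 0, 0, 0]

```text
time_s: 12.25
tool_pos: [0.5025, -0.1803, 0.1876]
tool_rot: [180.0, -0.0, 164.7]
force: [0.4, -0.2, -0.6]
grip_width: 0.0003
```

Call:
move_arm:
  steps:
    - [0, 0, 0, 0.1, 0, 0, 0]

```text
time_s: 12.33
tool_pos: [0.5026, -0.1803, 0.1866]
tool_rot: [180.0, 0.0, 164.7]
force: [0.5, -0.3, 0.2]
grip_width: 0.0007
```

Call:
move_arm:
  steps:
    - [0, 0, 0, 0.1, 0, 0, 0]

```text
time_s: 12.42
tool_pos: [0.5026, -0.1803, 0.1857]
tool_rot: [180.0, 0.0, 164.7]
force: [-0.0, -0.2, -0.1]
grip_width: 0.0005
```

```bash
python3 - <<'E'
from st import *
o=st();s=cam("side");crop(s,270,150,120,120,5,"s11");w=cam("wrist");crop(w,200,150,160,120,5,"w11")
E
```

```text
12.4167 [ 0.5026 -0.1803  0.1857] [179.9958   0.0027 164.66  ] F [-0.0238 -0.2206 -0.08  ] w 0.0005403931868583638
```

View pics/s11.png

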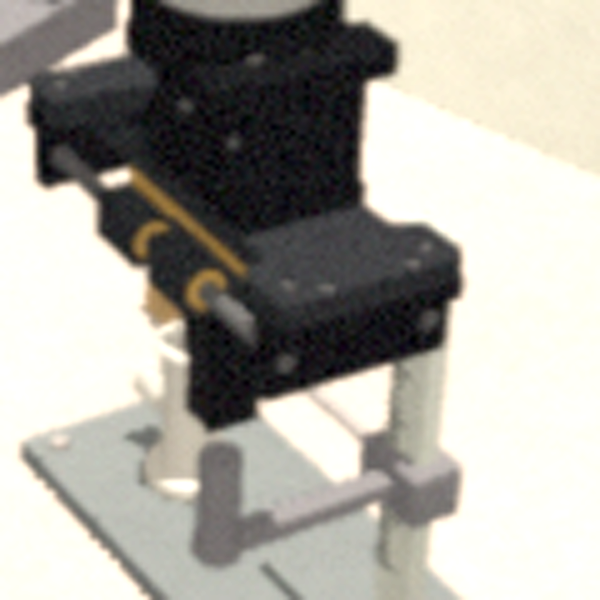

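View pics/w11.png

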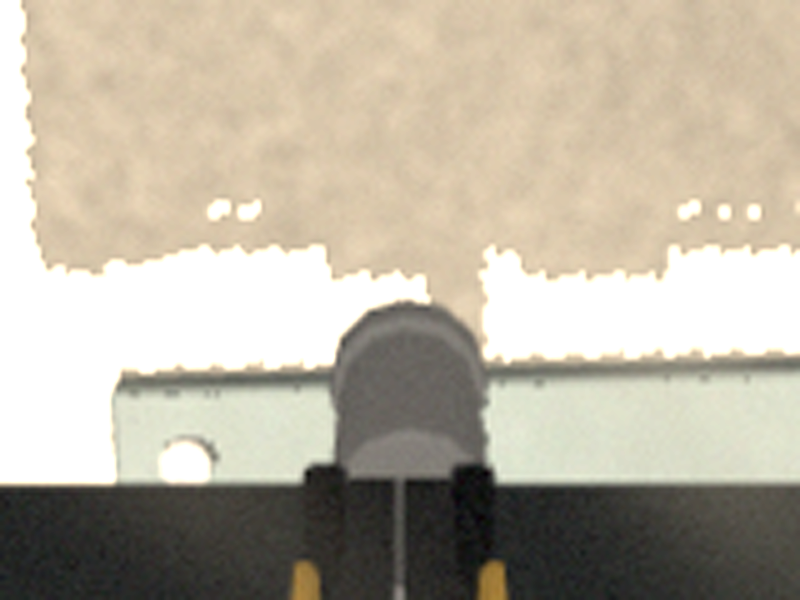

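```bash
python3 - <<'E'
from st import *
print(env.tip_reach)
o=st();t=cam("top","t11");s=cam("side")
p=o["tool_pos"]
M=R.from_euler("xyz",o["tool_rot"],degrees=True).as_matrix()
for dx in(-.0095,.0095):
  for dy in (-.012,.012):
    q=p+M@[dx,dy,.025];print(dx,dy,(proj(s,q)-[270,150])*5)
for z in (.15,.155,.16,.165): print(z,(proj(s,[.5028,-.1798,z])-[270,150])*5)
E
```

```text
0.025
12.5167 [ 0.5025 -0.1803  0.1856] [179.9972  -0.0138 164.6546] F [-0.763   1.5932 -0.617 ] w 0.000739754148919824
-0.0095 -0.012 [259.2638 472.7023]
-0.0095 0.012 [227.8697 441.0806]
0.0095 -0.012 [217.2504 486.3042]
0.0095 0.012 [186.4313 454.1569]
0.15 [221.6637 484.1507]
0.155 [222.029  473.9369]
0.16 [222.3965 463.663 ]
0.165 [222.7661 453.3286]
```

Call:
move_arm:
  steps:
    - [0, 0, 0, 0.5, 0, 0, 0]
    - [0, 0, 0, 0.6, 0, 0, 0]
    - [0, 0, 0, 0.3, 0, 0, 0]
    - [0, 0, 0, 0, 0, 0, 0]

```text
time_s: 12.95
tool_pos: [0.5018, -0.18, 0.1705]
tool_rot: [-180.0, -0.1, 164.7]
force: [-0.8, 0.3, 0.2]
grip_width: 0.0003
```

Call:
move_arm:
  steps:
    - [0, 0, 0, 0.1, 0, 0, 0]

```text
time_s: 13.03
tool_pos: [0.5024, -0.1803, 0.1705]
tool_rot: [-180.0, -0.0, 164.7]
force: [0.2, -0.7, 0.7]
grip_width: 0.0002
```

Call:
move_arm:
  steps:
    - [0, 0, 0, 0.1, 0, 0, 0]

```text
time_s: 13.12
tool_pos: [0.5026, -0.1803, 0.1697]
tool_rot: [180.0, 0.0, 164.7]
force: [0.6, -0.0, -0.4]
grip_width: 0.0002
```

Call:
move_arm:
  steps:
    - [0, 0, 0, 0.1, 0, 0, 0]

```text
time_s: 13.2
tool_pos: [0.5027, -0.1803, 0.1688]
tool_rot: [180.0, 0.0, 164.7]
force: [-0.4, -0.9, -0.2]
grip_width: 0.0005
```

Call:
move_arm:
  steps:
    - [0, 0, 0, 0.1, 0, 0, 0]

```text
time_s: 13.28
tool_pos: [0.5027, -0.1803, 0.1678]
tool_rot: [180.0, 0.0, 164.7]
force: [0.0, -0.3, 0.2]
grip_width: 0.0008
```

Call:
move_arm:
  steps:
    - [0, 0, 0, 0.1, 0, 0, 0]

```text
time_s: 13.37
tool_pos: [0.5026, -0.1803, 0.1669]
tool_rot: [180.0, 0.0, 164.7]
force: [-1.2, 0.2, 2.2]
grip_width: 0.0003
```

Call:
move_arm:
  steps:
    - [0, 0, 0, 0.1, 0, 0, 0]

```text
time_s: 13.45
tool_pos: [0.5027, -0.1803, 0.166]
tool_rot: [180.0, 0.0, 164.7]
force: [-0.8, 1.1, 2.5]
grip_width: 0.0003
```

```bash
python3 - <<'E'
from st import *
o=st();s=cam("side");crop(s,270,150,120,120,5,"s12");w=cam("wrist","w12")
E
```

```text
13.45 [ 0.5027 -0.1803  0.166 ] [179.987    0.019  164.6546] F [-0.7661  1.0754  2.4813] w 0.0002730526239591404
```

View pics/s12.png

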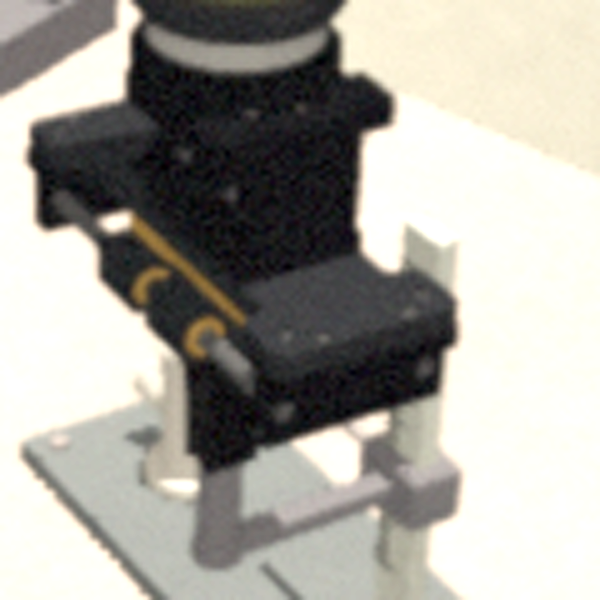

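View pics/w12.png

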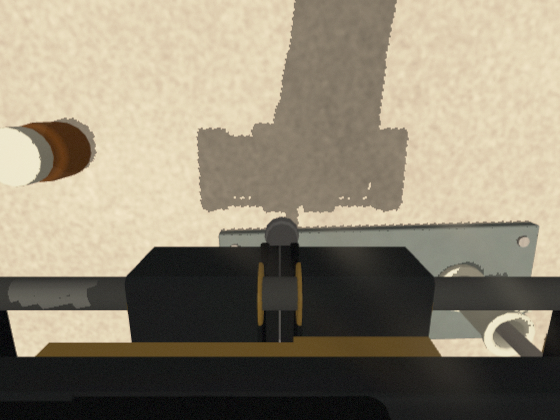

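Call:
move_arm:
  steps:
    - [0, 0, 0, -1.0, 0, 0, 0]
    - [0, 0, 0, -1.4, 0, 0, 0]
    - [0, -1.0, 2.0, 0, 0, 0, 0]
    - [0, -1.75, 3.44, 0, 0, 0, 0]
    - [0, -1.75, 3.44, 0, 0, 0, 0]

```text
time_s: 13.97
tool_pos: [0.5703, -0.107, 0.1914]
tool_rot: [179.9, 0.1, 164.5]
force: [0.3, 0.1, 1.1]
grip_width: 0.0004
```

Call:
move_arm:
  steps:
    - [0, -1.75, 3.44, 0, 0, 0, 0]
    - [0, -1.75, 3.44, 0, 0, 0, 0]
    - [0, -0.85, 1.63, 0, 0, 0, 0]
    - [0, 0, 0, 0, 0, 0, 0]
    - [0, 0, 0, 0, 0, 0, 0]

```text
time_s: 14.38
tool_pos: [0.6343, -0.0348, 0.1897]
tool_rot: [-179.9, -0.0, 164.8]
force: [-0.6, -0.5, 0.8]
grip_width: 0.0004
```

```bash
python3 - <<'E'
from st import *
o=st();go(o,[.634,-.036,.16]);w=cam("wrist","w13");print(proj(w,[.634,-.036,.1564]));s=cam("side");crop(s,250,150,120,120,5,"s13")
E
```

```text
14.3833 [ 0.6343 -0.0348  0.1897] [-179.946    -0.0211  164.8097] F [-0.6315 -0.5147  0.7587] w 0.00035901336344868774
shift cm [-0.0031 -0.1211  2.9673]
[275.4891 241.19  ]
```

View pics/w13.png

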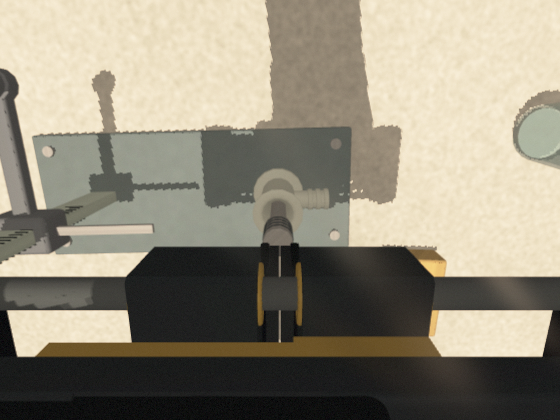

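View pics/s13.png

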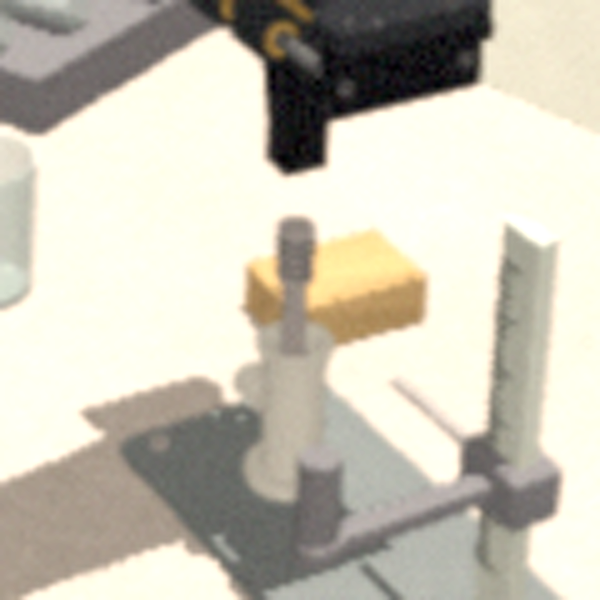

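Call:
move_arm:
  steps:
    - [0, 0, -0.05, 0.7, 0, 0, 0]
    - [0, 0, 0, 1.0, 0, 0, 0]
    - [0, 0, 0, 0.7, 0, 0, 0]
    - [0, 0, 0, 0.15, 0, 0, 0]
    - [0, 0, 0, 0, 0, 0, 0]

```text
time_s: 14.9
tool_pos: [0.6328, -0.0367, 0.163]
tool_rot: [-180.0, -0.1, 164.6]
force: [0.6, -0.1, -0.5]
grip_width: 0.0009
```

Call:
move_arm:
  steps:
    - [0, 0, 0, 0, 0, 0, 0]

```text
time_s: 14.98
tool_pos: [0.6336, -0.0366, 0.1641]
tool_rot: [-180.0, -0.0, 164.6]
force: [-0.2, 0.3, -0.4]
grip_width: 0.0006
```

Call:
move_arm:
  steps:
    - [0, 0, 0, 0.1, 0, 0, 0]

```text
time_s: 15.07
tool_pos: [0.6341, -0.0366, 0.1638]
tool_rot: [180.0, 0.1, 164.6]
force: [0.8, 0.1, -0.5]
grip_width: 0.0003
```

Call:
move_arm:
  steps:
    - [0, 0, 0, 0.1, 0, 0, 0]

```text
time_s: 15.15
tool_pos: [0.6341, -0.0365, 0.1627]
tool_rot: [180.0, 0.1, 164.7]
force: [-0.1, 0.1, 0.3]
grip_width: 0.0004
```

Call:
move_arm:
  steps:
    - [0, 0, 0, 0.1, 0, 0, 0]

```text
time_s: 15.23
tool_pos: [0.634, -0.0364, 0.1615]
tool_rot: [180.0, 0.0, 164.7]
force: [0.2, -0.7, 0.4]
grip_width: 0.0005
```

Call:
move_arm:
  steps:
    - [0, 0, 0, 0.1, 0, 0, 0]
    - [0, 0, 0, 0.05, 0, 0, 0]

```text
time_s: 15.4
tool_pos: [0.6338, -0.0364, 0.1597]
tool_rot: [180.0, 0.0, 164.7]
force: [-0.1, -0.2, -0.9]
grip_width: 0.0003
```

Call:
move_arm:
  steps:
    - [0, 0, 0, 0.05, 0, 0, 0]
    - [0, 0, 0, 0.05, 0, 0, 0]

```text
time_s: 15.57
tool_pos: [0.6338, -0.0365, 0.1587]
tool_rot: [180.0, 0.0, 164.7]
force: [1.2, 0.8, 0.1]
grip_width: 0.0001
```

Call:
move_arm:
  steps:
    - [0, 0, 0, 0.05, 0, 0, 0]

```text
time_s: 15.65
tool_pos: [0.6338, -0.0364, 0.1582]
tool_rot: [180.0, 0.0, 164.7]
force: [-0.1, -0.3, -0.6]
grip_width: 0.0005
```

Call:
move_arm:
  steps:
    - [0, 0, 0, 0.05, 0, 0, 0]

```text
time_s: 15.73
tool_pos: [0.634, -0.0365, 0.158]
tool_rot: [180.0, 0.0, 164.7]
force: [0.1, -0.7, 2.7]
grip_width: 0.0004
```

Call:
move_arm:
  steps:
    - [0, 0, 0, -1.0, 0, 0, 0]
    - [0, 0, 0, -2.3, 0, 0, 0]
    - [1.5, 1.0, -2.0, 0, 0, 0, 0]
    - [3, 1.75, -3.44, 0, 0, 0, 0]
    - [5, 1.75, -3.44, 0, 0, 0, 0]

```text
time_s: 16.15
tool_pos: [0.567, -0.11, 0.1917]
tool_rot: [-180.0, 0.1, 164.8]
force: [0.1, -1.5, -0.7]
grip_width: 0.013
```

Call:
move_arm:
  steps:
    - [5, 1.75, -3.44, 0, 0, 0, 0]
    - [5, 1.75, -3.44, 0, 0, 0, 0]
    - [5, 0.86, -1.58, 0, 0, 0, 0]
    - [5, 0, 0, 0, 0, 0, 0]
    - [5, 0, 0, 0, 0, 0, 0]

```text
time_s: 16.57
tool_pos: [0.5025, -0.1808, 0.1917]
tool_rot: [179.9, 0.1, 164.5]
force: [0.8, 0.3, 0.3]
grip_width: 0.0448
```

```bash
python3 - <<'E'
from st import *
o=st();go(o,[.5027,-.1803,.144]);w=cam("wrist","w14")
E
```

```text
16.5667 [ 0.5025 -0.1808  0.1917] [179.9108   0.0999 164.5283] F [0.7975 0.2831 0.3368] w 0.04475681132875023
shift cm [0.0027 0.0479 4.7736]
```

View pics/w14.png

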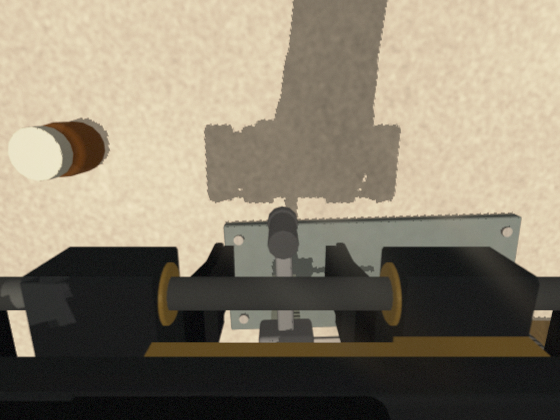

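Call:
move_arm:
  steps:
    - [5, 0, 0.15, 1.2, 0, 0, 0]
    - [5, 0, 0, 1.8, 0, 0, 0]
    - [5, 0, 0, 1.2, 0, 0, 0]
    - [5, 0, 0, 0.5, 0, 0, 0]
    - [5, 0, 0, 0, 0, 0, 0]

```text
time_s: 17.03
tool_pos: [0.5021, -0.1777, 0.1417]
tool_rot: [-180.0, -0.2, 164.7]
force: [0.4, -0.3, 0.8]
grip_width: 0.0499
```

Call:
move_arm:
  steps:
    - [3.2, 0, 0, 0, 0, 0, 0]
    - [2.4, 0, 0, 0, 0, 0, 0]
    - [2.4, 0, 0, 0, 0, 0, 0]
    - [2.2, 0, 0, 0, 0, 0, 0]
  force: 15

```text
time_s: 17.37
tool_pos: [0.5034, -0.179, 0.1445]
tool_rot: [180.0, 0.1, 164.7]
force: [0.3, 0.1, -0.5]
grip_width: 0.0309
```

```bash
python3 - <<'E'
from st import *
o=st();w=cam("wrist","w15");s=cam("side");crop(s,270,150,120,120,5,"s15")
E
```

```text
17.3667 [ 0.5034 -0.179   0.1445] [179.9828   0.0788 164.6522] F [ 0.3427  0.0755 -0.5242] w 0.030900859809933585
```

View pics/w15.png

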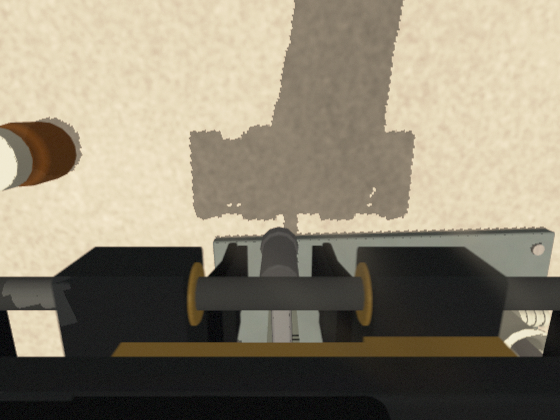

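View pics/s15.png

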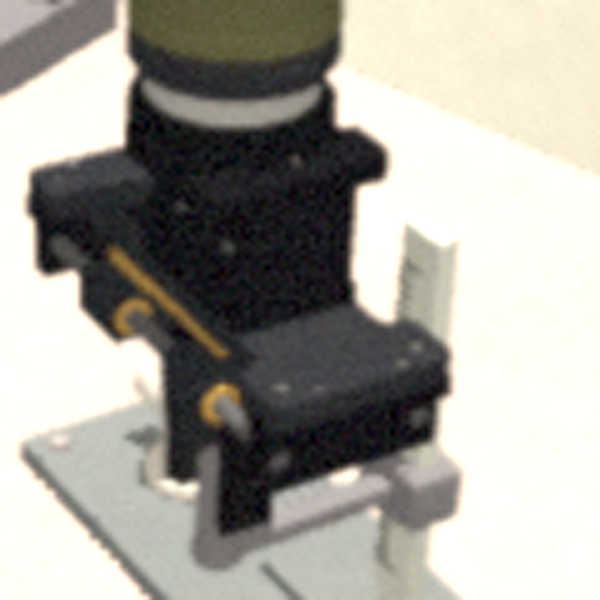

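Call:
move_arm:
  steps:
    - [1.0, 0, 0, 0, 0, 0, 0]
    - [1.0, 0, 0, 0, 0, 0, 0]
    - [1.0, 0, 0, 0, 0, 0, 0]
    - [1.0, 0, 0, 0, 0, 0, 0]
    - [1.0, 0, 0, 0, 0, 0, 0]
  force: 20

```text
time_s: 17.88
tool_pos: [0.5029, -0.1791, 0.144]
tool_rot: [-180.0, 0.0, 164.6]
force: [-0.0, -0.9, 1.8]
grip_width: 0.0173
```

```bash
python3 - <<'E'
from st import *
o=st()
E
```

```text
17.8833 [ 0.5029 -0.1791  0.144 ] [-179.9919    0.0226  164.6468] F [-0.0061 -0.9285  1.8196] w 0.017287553971258446
```

Call:
move_arm:
  steps:
    - [1.0, 0, 0, -0.3, 0, 0, 0]
    - [1.0, 0, 0, -0.6, 0, 0, 0]
    - [1.0, 0, 0, -0.7, 0, 0, 0]
    - [1.0, 0, 0, -0.7, 0, 0, 0]
    - [1.0, 0, 0, -0.6, 0, 0, 0]

```text
time_s: 18.3
tool_pos: [0.5029, -0.1791, 0.1736]
tool_rot: [-180.0, 0.0, 164.6]
force: [2.1, -2.3, -4.0]
grip_width: 0.0174
```

Call:
move_arm:
  steps:
    - [1.0, 0, 0, -0.5, 0, 0, 0]
    - [1.0, 0, 0, -0.3, 0, 0, 0]
    - [1.0, 0, 0, 0, 0, 0, 0]
    - [1.0, 0, 0, 0, 0, 0, 0]

```text
time_s: 18.63
tool_pos: [0.5029, -0.1791, 0.1816]
tool_rot: [180.0, 0.0, 164.6]
force: [-0.7, -1.7, 1.3]
grip_width: 0.0175
```

```bash
python3 - <<'E'
from st import *
o=st();s=cam("side");crop(s,270,150,120,120,5,"s16")
e=lambda q:(q-[270,150])*5
for z in(.153,.156,.159):print("ptr",z,e(proj(s,[.6146,-.1184,z])),"rod",e(proj(s,[.634,-.036,z])))
E
```

```text
18.6333 [ 0.5029 -0.1791  0.1816] [179.989    0.0276 164.6479] F [-0.6717 -1.737   1.2971] w 0.017540488001903064
ptr 0.153 [298.8776 313.5162] rod [196.3268 229.3379]
ptr 0.156 [299.1968 307.7348] rod [196.4748 223.7664]
ptr 0.159 [299.5171 301.9351] rod [196.6232 218.1783]
```

View pics/s16.png

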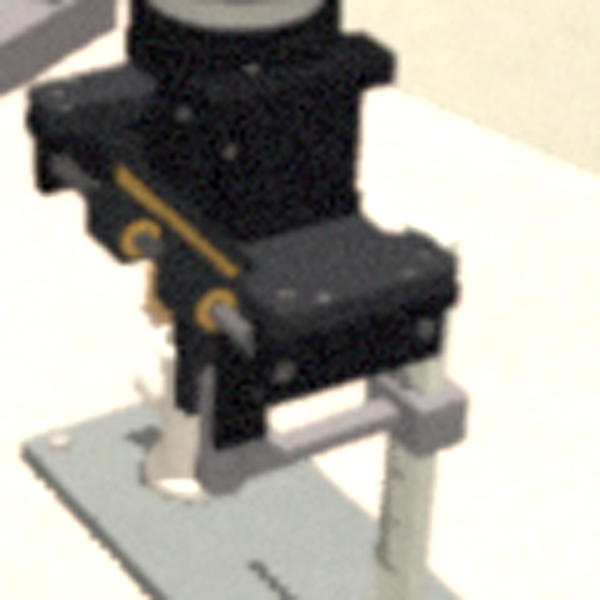

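Call:
move_arm:
  steps:
    - [1.9, 0, 0, 0, 0, 0, 0]
    - [2.5, 0, 0, 0, 0, 0, 0]
    - [3.0, 0, 0, 0, 0, 0, 0]
    - [4.0, 0, 0, 0, 0, 0, 0]
    - [4.0, 0, 0, 0, 0, 0, 0]

```text
time_s: 19.1
tool_pos: [0.5027, -0.1782, 0.1804]
tool_rot: [180.0, -0.0, 164.7]
force: [-0.5, 0.3, 0.1]
grip_width: 0.035
```

Call:
move_arm:
  steps:
    - [4, 0, 0, -1.0, 0, 0, 0]
    - [4, 0, 0, -1.3, 0, 0, 0]
    - [3, 0, 0, -1.0, 0, 0, 0]
    - [0, 0, 0, 0, 0, 0, 0]
    - [0, 0, 0, 0, 0, 0, 0]

```text
time_s: 19.52
tool_pos: [0.5034, -0.1789, 0.2146]
tool_rot: [180.0, 0.1, 164.7]
force: [-0.7, 0.5, -0.4]
grip_width: 0.0273
```

Call:
move_arm:
  steps:
    - [0, 0, 0, 0, 0, 0, 0]
    - [0, 0, 0, 0, 0, 0, 0]
    - [0, 0, 0, 0.3, 0, 0, 0]
    - [0, 0, 0, 0.1, 0, 0, 0]

```text
time_s: 19.85
tool_pos: [0.5024, -0.1787, 0.2088]
tool_rot: [-180.0, -0.1, 164.7]
force: [0.1, 0.4, 0.0]
grip_width: 0.0035
```

```bash
python3 - <<'E'
from st import *
o=st();w=cam("wrist","w17")
E
```

```text
19.85 [ 0.5024 -0.1787  0.2088] [-179.995    -0.0719  164.6571] F [0.1313 0.3899 0.0106] w 0.0035178416204569183
```

View pics/w17.png

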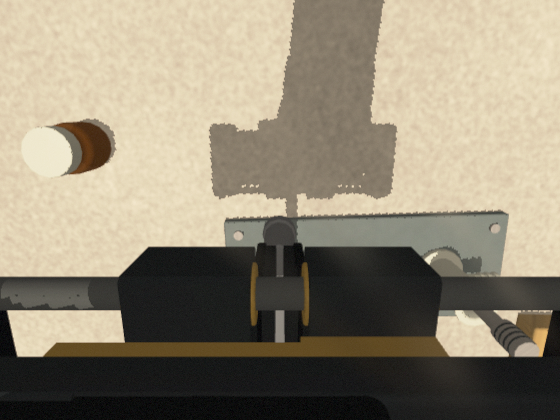

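Call:
move_arm:
  steps:
    - [0, 0, 0, 0, 0, 0, 0]
    - [0, 0, 0, 0.1, 0, 0, 0]
    - [0, 0, 0, 0.1, 0, 0, 0]

```text
time_s: 20.15
tool_pos: [0.5029, -0.1788, 0.2077]
tool_rot: [180.0, 0.0, 164.7]
force: [-0.3, 0.1, -0.8]
grip_width: 0.0002
```

Call:
move_arm:
  steps:
    - [0, 0, 0, 0.1, 0, 0, 0]

```text
time_s: 20.23
tool_pos: [0.5029, -0.1788, 0.2067]
tool_rot: [180.0, 0.0, 164.7]
force: [-0.4, -0.5, -0.2]
grip_width: 0.0006
```

Call:
move_arm:
  steps:
    - [0, 0, 0, 0.05, 0, 0, 0]

```text
time_s: 20.32
tool_pos: [0.5028, -0.1788, 0.2061]
tool_rot: [180.0, -0.0, 164.7]
force: [0.3, -0.9, -0.4]
grip_width: 0.0006
```

Call:
move_arm:
  steps:
    - [0, 0, 0, 0.05, 0, 0, 0]

```text
time_s: 20.4
tool_pos: [0.5028, -0.1788, 0.2057]
tool_rot: [180.0, -0.0, 164.7]
force: [0.5, -0.7, -0.3]
grip_width: 0.0006
```

Call:
move_arm:
  steps:
    - [0, 0, 0, 0.05, 0, 0, 0]

```text
time_s: 20.48
tool_pos: [0.5029, -0.1788, 0.2052]
tool_rot: [180.0, 0.0, 164.7]
force: [0.4, 0.2, -0.0]
grip_width: 0.0003
```

Call:
move_arm:
  steps:
    - [0, 0, 0, 0.05, 0, 0, 0]

```text
time_s: 20.57
tool_pos: [0.5029, -0.1788, 0.2047]
tool_rot: [180.0, 0.0, 164.7]
force: [-0.2, -0.3, 0.5]
grip_width: 0.0001
```

Call:
move_arm:
  steps:
    - [0, 0, 0, 0.05, 0, 0, 0]

```text
time_s: 20.65
tool_pos: [0.5029, -0.1788, 0.2042]
tool_rot: [180.0, 0.0, 164.7]
force: [-0.3, 0.2, -0.2]
grip_width: 0.0006
```

Call:
move_arm:
  steps:
    - [0, 0, 0, 0.05, 0, 0, 0]

```text
time_s: 20.73
tool_pos: [0.5029, -0.1788, 0.2037]
tool_rot: [180.0, 0.0, 164.7]
force: [-0.6, -0.6, 0.7]
grip_width: 0.0004
```

Target touch height is 0.2030; go the last bit.

Call:
move_arm:
  steps:
    - [0, 0, 0, 0.04, 0, 0, 0]

```text
time_s: 20.82
tool_pos: [0.5029, -0.1788, 0.2033]
tool_rot: [180.0, 0.0, 164.7]
force: [0.1, 0.5, 1.0]
grip_width: 0.0005
```

Call:
move_arm:
  steps:
    - [0, 0, 0, 0.03, 0, 0, 0]
    - [0, 0, 0, 0, 0, 0, 0]

```text
time_s: 20.98
tool_pos: [0.5028, -0.1788, 0.2032]
tool_rot: [180.0, 0.0, 164.7]
force: [-0.6, 0.0, 1.4]
grip_width: 0.0006
```

Call:
move_arm:
  steps:
    - [0, 0, 0, -1.0, 0, 0, 0]
    - [0, 0, 0, -2.5, 0, 0, 0]
    - [0, 3.0, 0, -2.5, 0, 0, 0]
    - [0, 2.0, -3.0, -1.0, 0, 0, 0]
    - [0, 2.0, -3.0, 0, 0, 0, 0]

```text
time_s: 21.4
tool_pos: [0.4206, -0.218, 0.2764]
tool_rot: [-180.0, 0.3, 164.9]
force: [-0.1, -2.5, 1.0]
grip_width: 0.0006
```

Call:
move_arm:
  steps:
    - [0, 0, -3.8, 0, 0, 0, 0]
    - [0, 0, -3.8, 0, 0, 0, 0]
    - [0, 0, -3.8, 0, 0, 0, 0]
    - [0, 0, -2, 0, 0, 0, 0]
    - [0, 0, 0, 0, 0, 0, 0]

```text
time_s: 21.82
tool_pos: [0.381, -0.3529, 0.2742]
tool_rot: [-179.8, 0.1, 164.1]
force: [-0.1, 0.8, -1.0]
grip_width: 0.0007
```

```bash
python3 - <<'E'
from st import *
o=st();s=cam("side","s18f");crop(s,270,150,120,120,5,"s18");t=cam("top","t18f");crop(t,250,160,140,100,5.5,"t18")
e=lambda q:(q-[270,150])*5
for z in(.153,.156,.159):print("ptr",z,e(proj(s,[.6146,-.1184,z])),"rod",e(proj(s,[.634,-.036,z])))
E
```

```text
21.8167 [ 0.381  -0.3529  0.2742] [-179.828     0.0696  164.1471] F [-0.1472  0.7911 -1.0087] w 0.0007456832372141453
ptr 0.153 [298.8776 313.5162] rod [196.3268 229.3379]
ptr 0.156 [299.1968 307.7348] rod [196.4748 223.7664]
ptr 0.159 [299.5171 301.9351] rod [196.6232 218.1783]
```

View pics/s18.png

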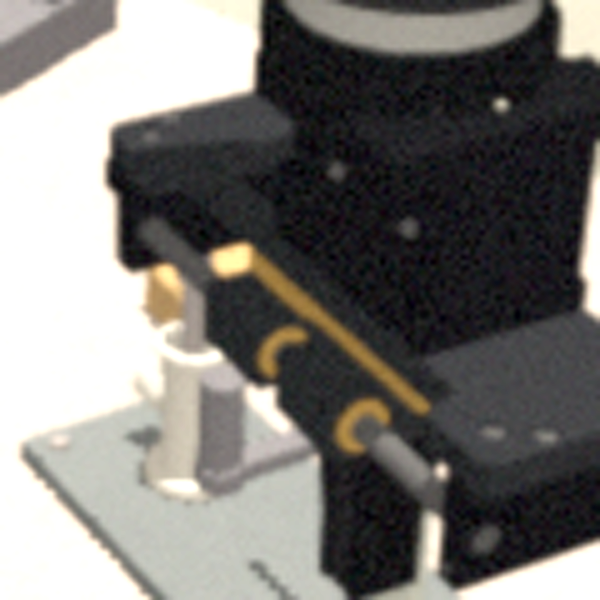

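View pics/t18f.png

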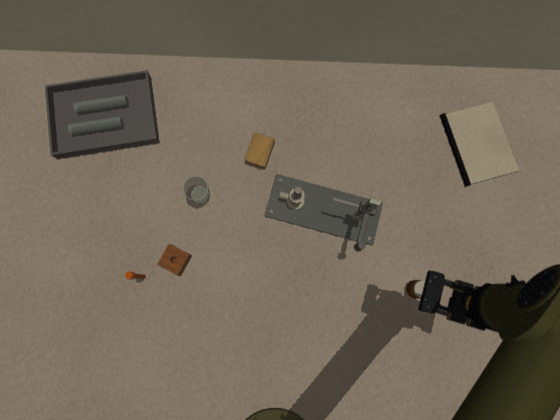

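Call:
move_arm:
  steps:
    - [0, 0, 0, -2, 0, 0, 0]
    - [0, 0, 1.5, -3, 0, 0, 0]
    - [0, 0, 3.9, 0, 0, 0, 0]
    - [0, 0, 3.9, 0, 0, 0, 0]
    - [0, 0, 3.9, 0, 0, 0, 0]

```text
time_s: 22.33
tool_pos: [0.4197, -0.217, 0.3241]
tool_rot: [179.9, 0.1, 164.8]
force: [1.0, 0.4, -0.7]
grip_width: 0.0002
```

Call:
move_arm:
  steps:
    - [0, 0, 3.9, 0, 0, 0, 0]
    - [0, 0, 3.9, 0, 0, 0, 0]
    - [0, 0, 3.9, 0, 0, 0, 0]
    - [0, 0, 3.9, 0, 0, 0, 0]
    - [0, 0, 3.9, 0, 0, 0, 0]

```text
time_s: 22.75
tool_pos: [0.4703, -0.028, 0.3236]
tool_rot: [179.9, 0.0, 164.9]
force: [0.6, 0.4, 0.6]
grip_width: 0.0005
```

Call:
move_arm:
  steps:
    - [0, 0, 3.9, 0, 0, 0, 0]
    - [0, 0, 3.9, 0, 0, 0, 0]
    - [0, 0, 3.9, 0, 0, 0, 0]
    - [0, 0, 3.9, 0, 0, 0, 0]
    - [0, 0, 0, 0, 0, 0, 0]

```text
time_s: 23.17
tool_pos: [0.5106, 0.1304, 0.3221]
tool_rot: [179.8, -0.1, 165.6]
force: [-0.4, 0.9, -1.0]
grip_width: 0.0005
```

```bash
python3 - <<'E'
from st import *
o=st();s=cam("side","s19f");crop(s,270,150,120,120,5,"s19");t=cam("top","t19f");crop(t,250,160,140,100,5.5,"t19")
E
```

```text
23.1667 [0.5106 0.1304 0.3221] [179.8135  -0.1392 165.5606] F [-0.3574  0.9328 -0.9642] w 0.0005088826592950735
```

View pics/s19.png

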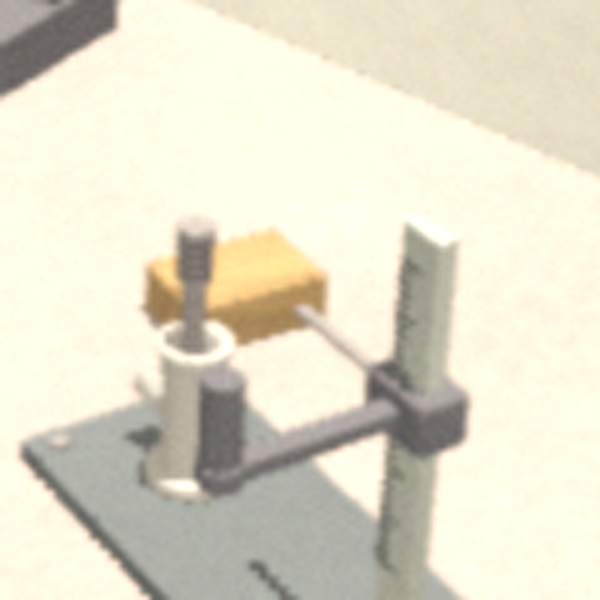

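View pics/t19.png

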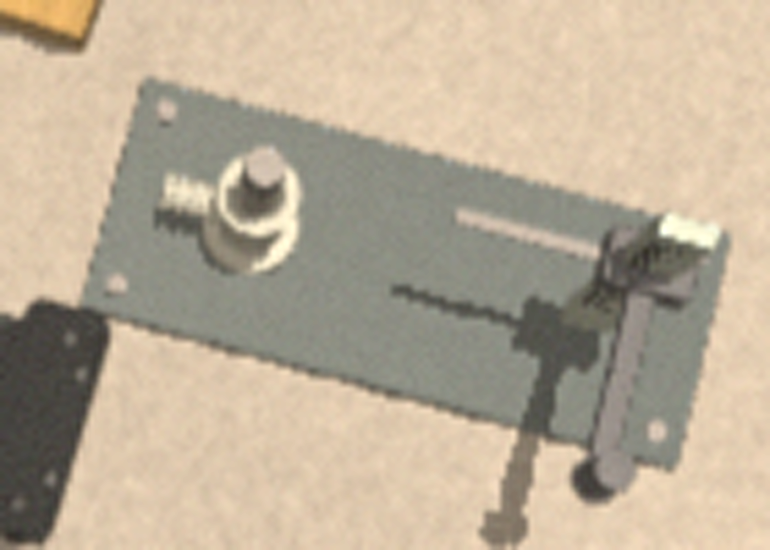

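Call:
move_arm:
  steps:
    - [0, 0, 0, 0, 0, 0, 0]
    - [0, 0, 0, 0, 0, 0, 0]
    - [0, 0, 0, 0, 0, 0, 0]
    - [0, 0, 0, 0, 0, 0, 0]

```text
time_s: 23.6
tool_pos: [0.5117, 0.1173, 0.3235]
tool_rot: [180.0, 0.0, 164.6]
force: [-0.5, -0.1, -0.8]
grip_width: 0.0003
```

```bash
python3 -c "
from st import *
st();print(job.sign_off())"
```

```text
23.6 [0.5117 0.1173 0.3235] [179.9666   0.0257 164.5519] F [-0.5381 -0.0649 -0.8331] w 0.0003302896185982552
the job is handed in; nothing more can be done
None
```

I lowered the rod into the bore until it bottomed, at about 10 N at most. It stands free there, about 65.5 mm below the rim, with its top about 156.4 mm above the bench. I then slid the cursor up by its knob, let go and moved the arm clear. I handed the job in at 23.6 s.

**Touch check:** I touched the rod's top and the cursor knob's top with the same closed fingertips. The knob came out 45.2–45.3 mm above the rod's top, against the 45.0 mm it should be. That puts the pointer within about 0.3 mm of level.

**Camera check:** The last side view put the pointer at about 154–155.5 mm and the rod's top at about 156.5 mm. That is 1–2 mm apart and does not quite agree with the touch check. One pixel there is nearly 3 mm, so I trusted the touches.

**Fingertips:** They lay about at the TCP in the pictures and touches, not 25 mm ahead as stated, so I set the cursor from the touches.

**Other objects:** The last overhead pictures show the beaker and slide box unmoved. The jar was partly hidden by the gripper there, but nothing came near it. The orange look-alike was not touched.

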